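Lid press: stand the post, hold the swing arm ready

TASK

Set up the lid press for the pickle bowls: take the steel post from its sloping wooden rest, stand it upright and fully home in the press base's funnel-mouthed socket, and let go of it. Then pick up the cast swing arm by its balance point and hold it level, right side up, just above the post without touching it, with the arm's eye centred over the post and its press head over the bowl in the nest; finish while holding it there, still. Leave the other things on the table where they are.

Things in the scene. Friction and masses are not known exactly. Their poses are not given: they have to be found in the camera images.
- post: plain round steel rod, 16 mm diameter, 160 mm long, 0.2 kg. Origin: centre of its foot end; z runs along it to its top. At first it leans at 45 degrees in the wooden rest, foot low and away from the robot, top up and towards the robot. Only its lowest 92 mm lie in the trough; the upper 68 mm are free all round. A stop under the foot carries it; it lifts straight out, up or along its axis
- post_top (a point): centre of the post's top end face
- rest: fixed wooden rest for the post, left or right of centre, opposite the swing arm: board 130 x 70 x 14 mm with a sloping trough (36 mm wide, rails 6 mm high beside the rod) rising at 45 degrees towards the robot (its -x). Origin: on the board's underside, 30 mm from its centre towards the robot; the post's foot lies at x = +80 mm, 35 mm up
- press_base: fixed press base: aluminium plate 280 x 120 x 16 mm lying on the table, beyond the other task things. Origin: centre of its underside; x points from the socket (dark funnel-mouthed tube at x = -90 mm, on the robot's right) to the nest (dark disc with a white lidded bowl at x = +90 mm; bowl 104 mm across, top 66 mm above the table)
- socket_floor (a point): centre of the socket's floor, 16 mm above the table; z up. The bore above it is 20 mm wide and 48 mm deep, then flares in a funnel to 40 mm at the mouth, 60 mm above the floor. With its foot on the floor the post's top is 176 mm above the table; it may lean a few degrees in the bore
- nest (a point): centre of the top of the lidded bowl in the nest, 66 mm above the table, 180 mm from the socket axis
- swing_arm: dark cast arm lying loose and flat, 237 mm long, 0.5 to 0.85 kg. Bar 18 mm wide, from 14 to 34 mm above its underside, joins a ring eye (42 mm outside, 26 bore, 34 high) at x = -90 mm to a heavy round head (72 mm wide, 22 high, hub 32 wide up to 36) at x = +90. Origin: underside, midway between eye and head; x to the head, z up. Balance point: on the bar at x = +31 mm, 121 mm from the eye axis
- eye (a point): centre of the eye at the arm's underside
- press_head (a point): centre of the press head at the arm's underside
- bowl_a: open white plastic bowl with gherkins, 112 mm across the rim, 42 mm high, left part of the table; bystander. Origin: centre of its underside
- bowl_b: another such bowl with gherkins, right part of the table; bystander. Origin: centre of its underside
- lids: stack of five small white lids, 60 mm across, 30 mm high, near the robot in the middle; bystander. Origin: centre of its underside
- shaker: small round steel shaker, 40 mm across, 70 mm high, between the lids and the press; bystander. Origin: centre of its underside
Not all that is in view belongs to the job. There is more than one size of the swing_arm; the job needs the largest.

How it is judged:
By the outcome, as a careful person would: the job done as asked, in the order asked, and still so for the second after the job is handed in, while the arm keeps its last pose, push and grip.
It also fails if it takes over 62 s, if anything falls off the work surface, if the arm or the gripper's body presses on something with over 40 N, if the wrist force passes 120 N, or if a joint passes its speed limit or range.

ROBOT

A 7-joint arm with a two-finger parallel gripper is mounted at the origin on the work surface. World frame = base frame: x ahead of the robot, y to its left, z up, the work surface at z = 0. Lengths are in m, angles in rad, forces in N, time in s.
With the tool pointing down it reaches from about 0.4 to 0.925 m from the base axis. Payload 4.1 kg.
Tool frame: the origin (TCP) lies on the centre line of the jaws, within the pads' length; the fingertips stand 11 mm ahead of it and the grasp point (between the pads) lies 8 mm behind it (arm.finger_overhang is the distance from the TCP to the fingertips, in m); z points along the fingers, y is the line along which they close (so a half turn about z gives the same grasp; the last joint's range is limited). The gripper opens to 85 mm and grips with 20 to 120 N. Pads are 22 mm wide; open, the fingers measure 114 mm over their backs; the gripper's body (76 mm by 85 mm) begins 54 mm behind the grasp point. The pads swing forward as they close: fully open they stand 13 mm farther back than shut.
Start: joints at [-1.423, 0.398, 0.045, 1.537, -0.019, 1.207, -0.051], TCP at [0.159, 0.63, 0.242] pointing down, gripper open.
Joint ranges: [-2.82, 2.82], [-0.49, 2.23], [-1.37, 1.46], [0, 2.46], [-1.36, 4.5], [0.23, 2], [-2.94, 2.94]. Speed limits (rad/s): [2.57, 2.57, 3.14, 3.14, 3.14, 3.14, 3.14].

INTERFACE

Orientations are given as a 3x3 rotation matrix whose columns are the frame's x, y, z axes.
In Python, from bench import arm gives the robot as it stands.
- The arm moves only by the tool jog_arm, never from a script. Its argument "plan" is a list of rows, each a list of 7 numbers: the shift along the tool's x, y, z each as a share of 0.6 m, from -1 to 1, then the turn, a rotation vector about the tool's x, y, z each as a share of 90 degrees, from -1 to 1, then the opening, from 0 (shut) to 1 (fully open). A call has 1 to 12 rows; each row shifts and turns the commanded pose from where the row before left it, along the tool's axes as they then stand; what a row does not reach is not made up. A row lasts 1/8 s, in which the tool goes at most 62.5 mm and 10.7 degrees, less where a joint would pass 70% of its speed; a pose out of reach is approached as far as the arm can. A call with a number of a shift or a turn outside -1 to 1 is refused whole. A call with a gripper value outside its range is refused whole. The fingers move at their own pace and stop on an object; "newtons" is the grip in N (left out, the last holds). Time passes only in rows, so rows that do not move let the fingers close. It gives the time, the measured TCP pose, the force, the opening and the grip force at its end, in the units of the state.
- arm.get_state(): the state, without advancing time (a new reading comes with each control period).
- arm.camera(name): name is "scene" or "top"; returns a dict with "pixels" (420x560x3 uint8, blue, green, red), "depth" (420x560 float32, m along the optical axis (not along the pixel's ray), 0 where there is no reading), "intrinsics" (3x3 intrinsics, pixels), "k1" (the pictures are not rectified: a ray, as slopes to the right and down, at radius r is drawn at 1 + k1 r^2 times it, then the intrinsics apply), "cam_to_world" (4x4, takes a point from camera to world coordinates). Camera axes: x right, y up, looking along -z (the intrinsics and any distortion apply to the point x, -y, -z); pixel columns grow to the right and rows downward; lengths in m; the calibration is good to about 2 mm. A picture is of the moment at which its call begins.
- arm.job_done(): hands the job in; it is judged then, once.
Trained networks look in the newest picture that a camera, given by its name, has taken for a name from the list of things; names that differ only in an ending like _2 or _b are one class to them, and where a whole thing is asked for, a point or a joint stands for the part that bears it (a point fixed in the world has none). Each returns a list of dicts, best first, with "p" (0 to 1); they miss things now and then, are a little off and sometimes report something else, mostly with a low value. They report only what shows in the picture. A call takes as long as a camera call. They do not tell look-alikes from the thing itself.
- arm.find_in(label, camera): "box" ([left, top, right, bottom] as shares, 0 to 1, of the picture: columns of its width, rows of its height, round what is visible of it).
- arm.trace(label, camera): "pixels" (420x560 bool, what is visible of it) and "box" ([left, top, right, bottom] as shares, 0 to 1, of the picture: columns of its width, rows of its height, round what is visible of it).
The state is a dict: "time": time; "joints": joint angles; "joint_velocities": joint speeds; "tau": joint torques, N m; "position": TCP position; "orientation": TCP orientation; "ft_force": force on the tool from outside, world axes, zero at the start; "moment": the same for the moment, N m; "width": finger opening in m; "grip_force": force on a finger pad.
Only numpy, scipy, OpenCV 4.12 (cv2) and the standard library are available. Lean on these libraries where they do the work, as an engineer would, in place of code of your own. Each camera call takes 0.05 s, during which the arm holds its last target. There are 200 camera calls.

## Working session

There is one attempt and no reset: what is moved stays moved. The work goes in short steps, Python scripts to look and compute and a tool call to move; the robot and the scene stay as the last step left them, time stands still between calls to the robot, and variables do not carry over. Pictures are saved under pics/ and viewed, at most 10 in all, crops included, and the job is handed in when it is done.

Besides the shell and the picture viewer there is one more tool, called after ">>>" as a command line: name --pt "numbers of a row" for each row, then --argument value for the rest. jog_arm: Moves the arm, as the interface text tells. Its arguments: {"type":"object","properties":{"plan":{"type":"array","items":{"type":"array","items":{"type":"number","minimum":-1,"maximum":1}}},"newtons":{"type":"number"}},"required":["plan"]}

```bash
ls; mkdir -p pics
cat > h.py <<'E'
import numpy as np, cv2
from bench import arm
def cam(n):
    c=arm.camera(n); return c
def world(c,mask=None):
    """world xyz for every pixel (HxWx3), NaN where no depth"""
    d=c["depth"]; K=np.array(c["intrinsics"]); k1=c["k1"]
    v,u=np.mgrid[:d.shape[0],:d.shape[1]].astype(float)
    xd=(u-K[0,2])/K[0,0]; yd=(v-K[1,2])/K[1,1]
    x,y=xd.copy(),yd.copy()
    for _ in range(8):
        f=1+k1*(x*x+y*y); x,y=xd/f,yd/f
    P=np.stack([x*d,-y*d,-d,np.ones_like(d)],-1)@np.array(c["cam_to_world"]).T
    P=P[...,:3]; P[d<=0]=np.nan
    return P
E
python3 - <<'E'
from h import *
s=arm.get_state(); print(s)
for n in("scene","top"):
    c=cam(n); cv2.imwrite(f"pics/{n}0.png",c["pixels"]); np.savez(f"{n}0.npz",**{k:np.array(c[k]) for k in c})
    print(n,np.round(c["cam_to_world"],3).tolist(),np.array(c["intrinsics"]).tolist(),c["k1"])
    for l in("post","rest","press_base","swing_arm"):
        for r in arm.find_in(l,n): print(l,round(r["p"],2),np.round(np.array(r["box"])*[560,420,560,420]))
E
```

```text
pics
{'time': 0.0, 'joints': array([-1.42301207,  0.39919211,  0.04500933,  1.53789172, -0.01868631,
        1.2068582 , -0.05069496]), 'joint_velocities': array([ 3.87826075e-04,  5.68771742e-04,  1.92033436e-03,  3.39276465e-04,
       -7.02020492e-05, -1.05899773e-03,  8.56552850e-04]), 'tau': array([ 1.12815713e-03, -4.75104082e+01,  1.36450902e+00, -2.54216623e+01,
        1.12965633e-02,  9.03643377e-03,  9.64625713e-06]), 'position': array([0.15860564, 0.62972766, 0.24125764]), 'orientation': array([[-9.69738291e-01,  2.44146543e-01, -3.36604130e-04],
       [ 2.44146737e-01,  9.69736441e-01, -1.89884803e-03],
       [-1.37179890e-04, -1.92356644e-03, -9.99998141e-01]]), 'ft_force': array([ 0.16099663, -1.2719768 ,  0.9027016 ]), 'moment': array([-0.01357425, -0.01402128, -0.04062782]), 'grip_force': 0.0, 'width': 0.0856789532159179}
scene [[0.376, -0.624, 0.685, 1.359], [0.926, 0.238, -0.292, -0.356], [0.019, 0.744, 0.667, 0.974], [0.0, 0.0, 0.0, 1.0]] [[539.8195269680164, 0.0, 284.12722310369884], [0.0, 539.8195269680164, 207.64402199126187], [0.0, 0.0, 1.0]] -0.022727258160706195
post 0.76 [165. 202. 177. 271.]
rest 0.97 [159. 230. 192. 290.]
rest 0.66 [220. 259. 359. 354.]
press_base 0.55 [223. 257. 355. 358.]
swing_arm 0.91 [134. 187. 157. 242.]
swing_arm 0.82 [317. 160. 374. 181.]
swing_arm 0.78 [304. 200. 392. 226.]
top [[-0.001, 0.996, -0.091, 0.367], [-1.0, -0.002, -0.016, -0.018], [-0.016, 0.091, 0.996, 1.406], [0.0, 0.0, 0.0, 1.0]] [[472.6198540003051, 0.0, 282.4799279258847], [0.0, 472.6198540003051, 209.87291353660368], [0.0, 0.0, 1.0]] 0.04150721945694844
post 0.76 [371. 201. 379. 243.]
rest 0.61 [357. 199. 386. 247.]
press_base 0.6 [252. 121. 351. 176.]
swing_arm 0.91 [152. 268. 216. 291.]
swing_arm 0.73 [367. 256. 399. 322.]
swing_arm 0.72 [177. 203. 253. 235.]
```

View pics/scene0.png

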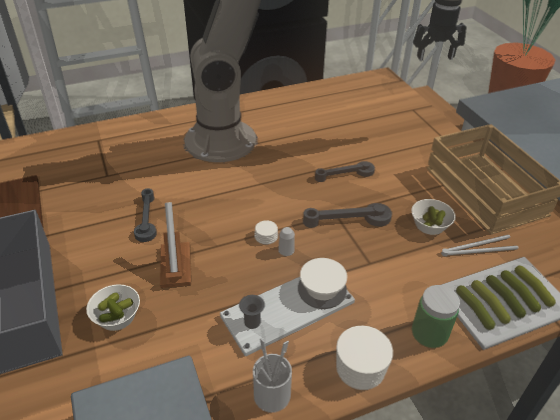

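View pics/top0.png

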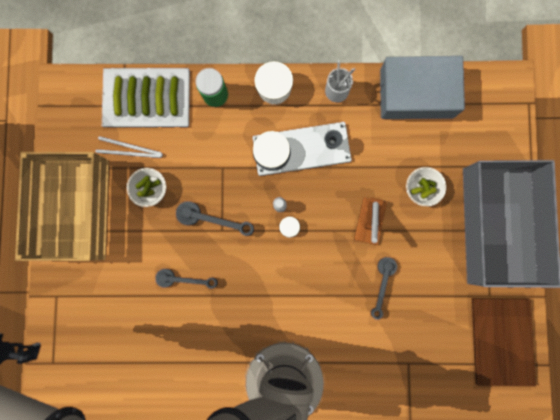

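The top view shows the post in its rest at about (375,222), and the press base at about (300,148) with the socket at (333,138) and the nest at (271,150). The largest swing arm has its head at (188,213) and its eye at (248,229); the two smaller arms are decoys.

```bash
cat > m.py <<'E'
from h import *
C={n:dict(np.load(f"{n}0.npz")) for n in("scene","top")}
W={n:world(C[n]) for n in C}
def pts(n,l,i=0):
    r=arm.trace(l,n); return r
def ms(n,box,lo,hi):
    P=W[n][box[1]:box[3],box[0]:box[2]].reshape(-1,3); P=P[~np.isnan(P[:,0])]
    return P[(P[:,2]>lo)&(P[:,2]<hi)]
f=lambda a:np.round(a,4).tolist()
# table height
for n,b in (("top",(200,170,260,195)),("scene",(200,180,300,195))):
    print(n,"table z",f(np.median(ms(n,b,-.05,.05)[:,2])))
# plate, bowl, socket in each
for n,b in (("top",(245,112,360,185)),("scene",(205,240,370,370))):
    p=ms(n,b,.011,.021); r=cv2.minAreaRect((p[:,:2]*1000).astype(np.float32)); print(n,"plate",r)
    p=ms(n,b,.060,.072); print(n,"bowl top",cv2.minEnclosingCircle((p[:,:2]*1000).astype(np.float32)),len(p))
    p=ms(n,b,.071,.085); 
    p=p[p[:,1]<-.0+.0] if len(p) else p; print(n,"sock",len(p),cv2.minEnclosingCircle((p[:,:2]*1000).astype(np.float32)) if len(p) else 0)
for n,b in (("top",(172,198,260,240)),("scene",(295,195,400,232))):
    p=ms(n,b,.008,.045); print(n,"arm",cv2.minAreaRect((p[:,:2]*1000).astype(np.float32)),len(p))
    hub=p[p[:,2]>.027]; print("bar line",cv2.fitLine((hub[:,:2]*1000).astype(np.float32),cv2.DIST_HUBER,0,.01,.01).ravel())
    q=p[np.argsort(p[:,1])]; print(f(q[:10].mean(0)),f(q[-10:].mean(0)))
for n in C:
    r=arm.trace("post",n)[0]; P=W[n][r["pixels"]]; P=P[~np.isnan(P[:,0])]
    m=np.median(P,0);l=cv2.fitLine(P.astype(np.float32),cv2.DIST_HUBER,0,.001,.001).ravel()
    d=l[:3]*np.sign(l[5-3]); t=(P-l[3:])@d; print(n,"post",f(d),f(l[3:]),f(np.percentile(t,[0,2,98,100])),len(P))
    e=np.linalg.norm(P-l[3:]-t[:,None]*d,axis=1);print(f(np.percentile(e,[50,90])), "top pts",f(P[P[:,2].argmax()]), "low",f(P[P[:,2].argmin()]))
for n,b in (("top",(352,195,390,250)),("scene",(155,195,197,295))):
    p=ms(n,b,.011,.018); print(n,"rest board",cv2.minAreaRect((p[:,:2]*1000).astype(np.float32)),len(p))
E
python3 m.py
```

```text
top table z 0.0005
scene table z 0.0017
top plate ((680.5330200195312, -53.51579284667969), (121.23812103271484, 288.8216857910156), 8.832938194274902)
top bowl top ((682.944091796875, -35.73049545288086), 124.84402465820312) 1058
top sock 176 ((695.807373046875, -84.57154846191406), 83.04036712646484)
scene plate ((660.90283203125, -37.127227783203125), (275.7364196777344, 329.3187255859375), 52.21320724487305)
scene bowl top ((754.4495239257812, -21.68355941772461), 161.30255126953125) 2577
scene sock 537 ((784.64697265625, -76.20738983154297), 140.8450164794922)
top arm ((467.859130859375, 203.81475830078125), (228.95736694335938, 103.72689056396484), 88.86919403076172) 865
bar line [2.6204577e-01 9.6505547e-01 4.6554788e+02 2.0417072e+02]
[0.446, 0.0911, 0.0231] [0.4819, 0.3174, 0.0197]
scene arm ((467.56585693359375, 205.86795043945312), (133.03855895996094, 227.2713165283203), 5.481532096862793) 1169
bar line [2.5961074e-01 9.6571332e-01 4.6780692e+02 2.0389241e+02]
[0.4409, 0.0912, 0.0185] [0.4893, 0.3199, 0.0206]
scene post [-0.29339998960494995, -0.9559000134468079, 0.010700000450015068] [0.4722999930381775, 0.20880000293254852, 0.026100000366568565] [-0.1126, -0.1048, 0.1192, 0.1234] 1220
[0.0126, 0.0252] top pts [0.4939, 0.2884, 0.0416] low [0.4993, 0.259, -0.001]
top post [-0.6847000122070312, 0.17919999361038208, 0.7064999938011169] [0.4767000079154968, -0.2563999891281128, 0.08190000057220459] [-0.0643, -0.0601, 0.1017, 0.1038] 235
[0.0048, 0.0103] top pts [0.4068, -0.2443, 0.1553] low [0.5098, -0.2778, 0.0284]
top rest board ((462.67254638671875, -253.87924194335938), (70.3427505493164, 128.19700622558594), 76.60562133789062) 426
scene rest board ((431.31683349609375, -248.89813232421875), (79.56239318847656, 199.16148376464844), 81.67008972167969) 621
```

```bash
cat >> h.py <<'E'
from scipy.optimize import least_squares
from scipy.spatial.transform import Rotation as Ro
def circ(P,r=None):
    P=P[:,:2]; c0=P.mean(0)
    s=least_squares(lambda q:np.hypot(*(P-q[:2]).T)-(q[2] if r is None else r),[*c0,.03],loss="soft_l1",f_scale=.002).x
    return s
def rows(p,R,way,op,vmax=.05,amax=9):
    """way: list of (pos,R); prints rows in tool shares, each rounded and compensated"""
    p=np.array(p,float);R=np.array(R,float);out=[]
    for w in way:
        tp,tR=np.array(w[0],float),np.array(w[1],float); v=w[2] if len(w)>2 else vmax
        rv=Ro.from_matrix(R.T@tR).as_rotvec()
        n=int(max(1,np.ceil(np.linalg.norm(tp-p)/v-1e-6),np.ceil(np.degrees(np.linalg.norm(rv))/amax-1e-6)))
        for k in range(n,0,-1):
            d=np.round(R.T@((tp-p)/k)/.6,3); a=np.round(Ro.from_matrix(R.T@tR).as_rotvec()/k/(np.pi/2),3)
            out.append([*d.tolist(),*a.tolist(),op]); p=p+R@(d*.6); R=R@Ro.from_rotvec(a*np.pi/2).as_matrix()
    for i in range(0,len(out),12): print(str(out[i:i+12]).replace("-0.0,","0,").replace("0.0,","0,").replace(" ",""))
    return p,R
def frame(z,y):
    z=np.array(z,float);z/=np.linalg.norm(z);y=np.array(y,float);y-=z*(z@y);y/=np.linalg.norm(y)
    return np.stack([np.cross(y,z),y,z],1)
E
cat > m2.py <<'E'
from h import *
C={n:dict(np.load(f"{n}0.npz")) for n in("scene","top")}
f=lambda a:np.round(a,4).tolist()
for n in C:
    W=world(C[n]).reshape(-1,3); I=C[n]["pixels"].reshape(-1,3).max(1); ok=~np.isnan(W[:,0]); W=W[ok]; I=I[ok]
    near=lambda x,y,r,lo,hi:W[(np.hypot(W[:,0]-x,W[:,1]-y)<r)&(W[:,2]>lo)&(W[:,2]<hi)]
    b=near(.667,.035,.065,.058,.072); h=cv2.convexHull((b[:,:2]*1000).astype(np.float32)); print(n,"bowl",len(b),f(b.mean(0)),f(circ(h[:,0]/1000)))
    s=near(.694,-.142,.035,.068,.082); print("sock",len(s),f(s.mean(0)),f(circ(s)))
    a=near(.468,.204,.14,.009,.05); B=a[(a[:,2]>.027)]
    l=cv2.fitLine(B[:,:2].astype(np.float32),cv2.DIST_HUBER,0,.001,.001).ravel(); u=l[:2]*np.sign(l[1]); t=(a[:,:2]-l[2:])@u
    lo,hi=np.percentile(t,[.3,99.7]); print("arm u",f(u),f(l[2:]),"len",hi-lo,"eye",f(l[2:]+u*(lo+.021)),"head",f(l[2:]+u*(hi-.036)),"mid",f(l[2:]+u*((lo+hi)/2-.0075)))
E
python3 m2.py
```

```text
scene bowl 1369 [0.6681, 0.0366, 0.0669] [0.6657, 0.0385, 0.0528]
sock 332 [0.6898, -0.1394, 0.0748] [0.6941, -0.1405, 0.0213]
arm u [0.24369999766349792, 0.9699000120162964] [0.4652999937534332, 0.19179999828338623] len 0.23351601301626118 eye [0.4451, 0.1114] head [0.4881, 0.2826] mid [0.4666, 0.197]
top bowl 986 [0.6668, 0.0361, 0.0661] [0.6674, 0.0366, 0.0515]
sock 208 [0.6951, -0.1418, 0.0743] [0.6938, -0.1415, 0.0209]
arm u [0.26249998807907104, 0.964900016784668] [0.4645000100135803, 0.20000000298023224] len 0.23280791811178403 eye [0.4405, 0.1116] head [0.4866, 0.2812] mid [0.4635, 0.1964]
```

Run:
```python
from h import *
s=arm.get_state(); d=np.array([-.686,.172,.707]); d/=np.linalg.norm(d); foot=np.array([.511,-.266,.035])
y=[.243,.97,0]; R0=s["orientation"]; R1=frame(-d,y); Rm=frame(-d+[0,0,-.75],y)
p,R=rows(s["position"],R0,[([.38,.47,.27],R0,.055),([.47,.22,.28],R0,.055),([.47,-.02,.28],Rm,.055),(foot+.224*d+[0,0,.05],R1,.05),(foot+.204*d,R1,.05)],1)
print(p,R)
```

```text
[[-0.085,-0.034,-0.009,0,0,0,1],[-0.084,-0.034,-0.009,0,0,0,1],[-0.085,-0.034,-0.009,0,0,0,1],[-0.084,-0.034,-0.01,0,0,0,1],[-0.085,-0.033,-0.009,0,0,0,1],[-0.049,-0.074,-0.003,0,0,0,1],[-0.05,-0.073,-0.003,0,0,0,1],[-0.049,-0.074,-0.004,0,0,0,1],[-0.05,-0.073,-0.003,0,0,0,1],[-0.049,-0.074,-0.004,0,0,0,1],[-0.02,-0.077,0,0,-0.058,0,1],[-0.019,-0.078,0.002,0,-0.057,0,1]]
[[-0.019,-0.077,0.003,0,-0.058,0,1],[-0.019,-0.078,0.005,0,-0.057,0,1],[-0.018,-0.077,0.008,0,-0.058,-0.001,1],[0.023,-0.076,0.002,0,-0.042,0,1],[0.023,-0.076,0.001,0,-0.043,0,1],[0.023,-0.076,-0.001,0,-0.042,0,1],[0.023,-0.077,-0.002,0,-0.043,0,1],[0.023,-0.076,-0.004,0,-0.042,0,1],[0.029,0,0.046,0,0,0,1],[0.03,0,0.047,0,0,0,1]]
[ 0.37115559 -0.23071437  0.17898965] [[-6.86061682e-01  2.42812765e-01  6.85828936e-01]
 [ 1.71353585e-01  9.70073040e-01 -1.72035594e-01]
 [-7.07076599e-01 -5.07781810e-04 -7.07136779e-01]]
```

>>> jog_arm --pt "-0.085 -0.034 -0.009 0 0 0 1" --pt "-0.084 -0.034 -0.009 0 0 0 1" --pt "-0.085 -0.034 -0.009 0 0 0 1" --pt "-0.084 -0.034 -0.01 0 0 0 1" --pt "-0.085 -0.033 -0.009 0 0 0 1" --pt "-0.049 -0.074 -0.003 0 0 0 1" --pt "-0.05 -0.073 -0.003 0 0 0 1" --pt "-0.049 -0.074 -0.004 0 0 0 1" --pt "-0.05 -0.073 -0.003 0 0 0 1" --pt "-0.049 -0.074 -0.004 0 0 0 1" --pt "-0.02 -0.077 0 0 -0.058 0 1" --pt "-0.019 -0.078 0.002 0 -0.057 0 1"

```text
time: 2.1
position: [0.4705, 0.1218, 0.2802]
orientation: [[-0.953, 0.245, 0.177], [0.241, 0.969, -0.045], [-0.183, 0.0, -0.983]]
ft_force: [-0.2, -0.7, -0.3]
width: 0.0853
grip_force: 0.0
```

>>> jog_arm --pt "-0.019 -0.077 0.003 0 -0.058 0 1" --pt "-0.019 -0.078 0.005 0 -0.057 0 1" --pt "-0.018 -0.077 0.008 0 -0.058 -0.001 1" --pt "0.023 -0.076 0.002 0 -0.042 0 1" --pt "0.023 -0.076 0.001 0 -0.043 0 1" --pt "0.023 -0.076 -0.001 0 -0.042 0 1" --pt "0.023 -0.077 -0.002 0 -0.043 0 1" --pt "0.023 -0.076 -0.004 0 -0.042 0 1" --pt "0 0 0 0 0 0 1"

```text
time: 3.22
position: [0.3792, -0.2131, 0.2629]
orientation: [[-0.729, 0.238, 0.641], [0.189, 0.971, -0.147], [-0.658, 0.014, -0.753]]
ft_force: [-0.6, 0.6, 0.8]
width: 0.0856
grip_force: 0.0
```

Run:
```python
from h import *
s=arm.get_state(); print(np.round(s["joints"],3),np.round(s["joint_velocities"],3))
d=np.array([-.686,.172,.707]); d/=np.linalg.norm(d); foot=np.array([.511,-.266,.035]); R1=frame(-d,[.243,.97,0])
rows(s["position"],s["orientation"],[(foot+.204*d,R1,.04)],1)
```

```text
[-0.141 -0.495  0.515  2.457  0.285  0.419  1.516] [-0.056  0.002 -0.052 -0.002  0.037  0.008 -0.078]
[[0.032,-0.011,0.034,0.003,-0.014,-0.001,1],[0.033,-0.011,0.033,0.003,-0.015,-0.001,1],[0.033,-0.011,0.032,0.003,-0.014,-0.002,1]]
```

Run:
```python
from h import *
s=arm.get_state(); d=np.array([-.686,.172,.707]); d/=np.linalg.norm(d); foot=np.array([.511,-.266,.035])
h=np.array([.97,-.243,0]); R1=frame(h*np.sin(np.radians(40))-[0,0,np.cos(np.radians(40))],[.243,.97,0]); n=np.cross(d,[.243,.97,0]); n*=np.sign(n[2]);print(n)
g=foot+.132*d+R1[:,2]*.008
print("grasp",g)
rows(s["position"],s["orientation"],[(g+.12*n,R1,.05),(g+.07*n,R1,.05)],1)
```

```text
[ 0.68578006 -0.17179851  0.70720575]
grasp [ 0.4254374  -0.24454592  0.12219423]
[[-0.037,-0.012,0.073,0.003,0.004,-0.001,1],[-0.038,-0.011,0.073,0.003,0.004,-0.001,1],[-0.038,-0.011,0.074,0.003,0.005,-0.002,1],[0.042,0,0.003,0,0,0,1],[0.041,0,0.004,0,0,0,1]]
```

>>> jog_arm --pt "-0.037 -0.012 0.073 0.003 0.004 -0.001 1" --pt "-0.038 -0.011 0.073 0.003 0.004 -0.001 1" --pt "-0.038 -0.011 0.074 0.003 0.005 -0.002 1" --pt "0.042 0 0.003 0 0 0 1" --pt "0.041 0 0.004 0 0 0 1" --pt "0 0 0 0 0 0 1"

```text
time: 3.98
position: [0.4444, -0.2395, 0.1879]
orientation: [[-0.741, 0.232, 0.63], [0.184, 0.973, -0.142], [-0.646, 0.01, -0.764]]
ft_force: [0.0, -0.7, -0.7]
width: 0.0853
grip_force: 0.0
```

```bash
cat > g.py <<'E'
from h import *
s=arm.get_state(); print(np.round(s["joints"],3),np.round(s["position"],4)); d=np.array([-.686,.172,.707]); d/=np.linalg.norm(d); foot=np.array([.511,-.266,.035])
h=np.array([.97,-.243,0]); R1=frame(h*np.sin(np.radians(40))-[0,0,np.cos(np.radians(40))],[.243,.97,0])
g=foot+.132*d+R1[:,2]*.008
rows(s["position"],s["orientation"],[(g,R1,.025)],1)
c=cam("scene"); cv2.imwrite("pics/g1.png",cv2.resize(c["pixels"][130:300,80:300],None,fx=3,fy=3))
E
python3 g.py
```

```text
[-0.792 -0.372  1.162  2.443  0.914  0.231  0.966] [ 0.4444 -0.2395  0.1879]
[[0.031,-0.006,0.022,0.003,0.001,0,1],[0.031,-0.005,0.021,0.003,0.001,0.001,1],[0.031,-0.005,0.022,0.004,0,0,1]]
```

View pics/g1.png

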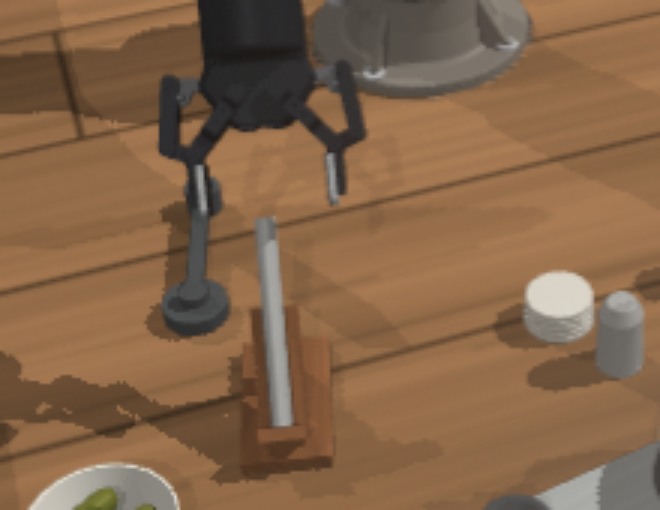

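```bash
cat > g.py <<'E'
from h import *
import sys
T=float(sys.argv[1])
s=arm.get_state(); print(np.round(s["joints"],3),np.round(s["position"],4)); d=np.array([-.686,.172,.707]); d/=np.linalg.norm(d); foot=np.array([.511,-.266,.035])
h=np.array([.97,-.243,0]); R1=frame(h*np.sin(np.radians(T))-[0,0,np.cos(np.radians(T))],[.243,.97,0])
g=foot+.134*d+R1[:,2]*.008; print(g)
if len(sys.argv)>2: rows(s["position"],s["orientation"],[(g,R1,.03)],1)
else: rows(s["position"],s["orientation"],[([.47,-.25,.24],R1,.04),(g+[0.01,0,.09],R1,.04)],1)
E
python3 g.py 20
```

```text
[-0.791 -0.371  1.16   2.441  0.912  0.23   0.968] [ 0.4458 -0.2404  0.1895]
[ 0.42173142 -0.24361722  0.12221906]
[[-0.029,-0.002,-0.012,0.003,0.075,0.001,1],[-0.028,-0.002,-0.016,0.003,0.076,0.001,1],[-0.025,-0.001,-0.018,0.003,0.075,0,1],[0.038,-0.003,0.011,0,0,0,1],[0.038,-0.002,0.01,0,0,0,1]]
```

>>> jog_arm --pt "-0.029 -0.002 -0.012 0.003 0.075 0.001 1" --pt "-0.028 -0.002 -0.016 0.003 0.076 0.001 1" --pt "-0.025 -0.001 -0.018 0.003 0.075 0 1" --pt "0.038 -0.003 0.011 0 0 0 1" --pt "0.038 -0.002 0.01 0 0 0 1" --pt "0 0 0 0 0 0 1"

```text
time: 4.78
position: [0.4309, -0.2445, 0.2115]
orientation: [[-0.909, 0.246, 0.337], [0.23, 0.969, -0.087], [-0.348, -0.001, -0.937]]
ft_force: [0.3, -0.2, -0.0]
width: 0.0852
grip_force: 0.0
```

```bash
python3 g.py 20 1
```

```text
[-1.018 -0.445  1.235  2.199  0.593  0.803  1.227] [ 0.4309 -0.2445  0.2115]
[ 0.42173142 -0.24361722  0.12221906]
[[0.022,-0.001,0.045,0,0.001,0,1],[0.022,-0.001,0.045,-0.001,0.002,-0.001,1],[0.022,0,0.044,0,0.001,0,1]]
```

>>> jog_arm --pt "0.022 -0.001 0.045 0 0.001 0 1" --pt "0.022 -0.001 0.045 0 0.002 0 1" --pt "0.022 0 0.044 0 0.001 0 1" --pt "0 0 0 0 0 0 0.8" --newtons 50

```text
time: 5.28
position: [0.4171, -0.2394, 0.1298]
orientation: [[-0.91, 0.244, 0.335], [0.228, 0.97, -0.087], [-0.346, -0.003, -0.938]]
ft_force: [0.5, -0.7, 0.9]
width: 0.0695
grip_force: 0.0
```

Run:
```python
from h import *
s=arm.get_state(); print(np.round(s["joints"],3),np.round(s["position"],4),s["width"],s["ft_force"])
c=cam("scene"); a=cam("top")
cv2.imwrite("pics/g2.png",np.hstack([cv2.resize(c["pixels"][150:300,100:230],(390,450)),cv2.resize(a["pixels"][170:270,330:417],(390,450))]))
```

```text
[-1.201 -0.494  1.454  2.318  0.816  0.66   1.049] [ 0.4171 -0.2394  0.1298] 0.06950024255217507 [ 0.54567492 -0.66579208  0.90364739]
```

View pics/g2.png

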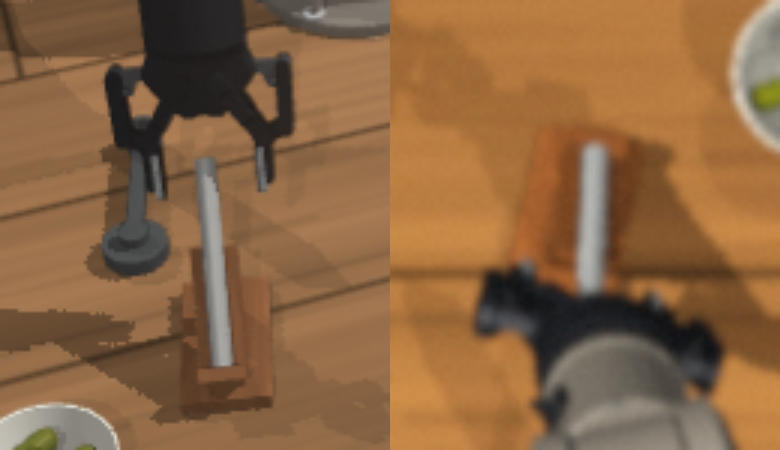

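```bash
cat > g.py <<'E'
from h import *
import sys
T=float(sys.argv[1])
s=arm.get_state(); print(np.round(s["joints"],3),np.round(s["position"],4)); d=np.array([-.686,.172,.707]); d/=np.linalg.norm(d); foot=np.array([.511,-.266,.035])
h=np.array([.97,-.243,0]); R1=frame(h*np.sin(np.radians(T))-[0,0,np.cos(np.radians(T))],[.243,.97,0])
g=foot+.125*d+R1[:,2]*.008; print(g)
if len(sys.argv)>2: rows(s["position"],s["orientation"],[(g,R1,.03)],1)
else: rows(s["position"],s["orientation"],[([.43,-.245,.19],R1,.04),([.5,-.26,.22],R1,.04),(g+[0.0,0,.08],R1,.04)],1)
W=world(cam("top")).reshape(-1,3); q=W[(np.hypot(W[:,0]-.81,W[:,1]+.15)<.06)]; print("cup",np.nanmax(q[:,2]),np.nanmedian(q[q[:,2]>.05],0))
E
python3 g.py 12
```

```text
[-1.199 -0.493  1.454  2.315  0.816  0.66   1.049] [ 0.4182 -0.241   0.131 ]
[ 0.42686464 -0.24490449  0.11554853]
[[-0.027,-0.001,-0.042,-0.001,0.047,-0.001,1],[-0.023,-0.001,-0.045,-0.002,0.046,-0.001,1],[-0.064,0.002,-0.012,0,0,0,1],[-0.064,0.002,-0.012,0,0,0,1],[0.065,-0.003,0.007,0,0,0,1],[0.066,-0.002,0.007,0,0,0,1]]
cup 0.15208968624928465 [ 0.83807322 -0.1559002   0.08199673]
```

>>> jog_arm --pt "-0.027 -0.001 -0.042 -0.001 0.047 -0.001 1" --pt "-0.023 -0.001 -0.045 -0.002 0.046 -0.001 1" --pt "-0.064 0.002 -0.012 0 0 0 1" --pt "-0.064 0.002 -0.012 0 0 0 1" --pt "0.065 -0.003 0.007 0 0 0 1" --pt "0.066 -0.002 0.007 0 0 0 1" --pt "0 0 0 0 0 0 1"

```text
time: 6.3
position: [0.402, -0.2333, 0.2074]
orientation: [[-0.946, 0.246, 0.211], [0.239, 0.969, -0.06], [-0.219, -0.006, -0.976]]
ft_force: [0.1, -0.7, -0.1]
width: 0.0853
grip_force: 0.0
```

```bash
python3 g.py 12 1
```

```text
[-1.079 -0.482  1.243  2.171  0.585  0.977  1.205] [ 0.402  -0.2333  0.2074]
[ 0.42686464 -0.24490449  0.11554853]
[[-0.003,-0.002,0.04,-0.001,0.002,0,1],[-0.003,-0.002,0.04,-0.001,0.002,0,1],[-0.002,-0.002,0.04,-0.001,0.002,-0.001,1],[-0.003,-0.002,0.039,-0.001,0.002,0,1]]
cup 0.15320062569739323 [ 0.8369986  -0.15544539  0.08197182]
```

>>> jog_arm --pt "-0.003 -0.002 0.04 -0.001 0.002 0 1" --pt "-0.003 -0.002 0.04 -0.001 0.002 0 1" --pt "-0.002 -0.002 0.04 -0.001 0.002 -0.001 1" --pt "-0.003 -0.002 0.039 -0.001 0.002 0 1" --pt "0 0 0 0 0 0 1"

```text
time: 6.98
position: [0.4072, -0.2301, 0.1411]
orientation: [[-0.946, 0.242, 0.218], [0.234, 0.97, -0.062], [-0.226, -0.007, -0.974]]
ft_force: [-0.4, 0.7, -0.2]
width: 0.0854
grip_force: 0.0
```

```bash
python3 g.py 12 1
python3 - <<'E'
from h import *
s=arm.get_state(); c=cam("scene"); W=world(c).reshape(-1,3); P=W-s["position"]; Q=P@s["orientation"]
# post points near line: in world cylinder around expected post
d=np.array([-.686,.172,.707]); d/=np.linalg.norm(d); foot=np.array([.511,-.266,.035])
t=(W-foot)@d; e=np.linalg.norm(W-foot-t[:,None]*d,axis=1); k=(e<.016)&(t>.03)&(t<.175)
for a,b in((.03,.06),(.06,.09),(.1,.13),(.13,.165)):
    m=k&(t>a)&(t<b); print(a,m.sum(),np.round(np.median(W[m]-foot-t[m][:,None]*d,0),4), "tool",np.round(np.median(Q[m],0),4))
print("tmax",np.nanpercentile(t[k],99))
E
```

```text
[-1.255 -0.494  1.456  2.249  0.702  0.83   1.117] [ 0.4072 -0.2301  0.1411]
[ 0.42686464 -0.24490449  0.11554853]
[[-0.014,-0.008,0.025,-0.002,0.006,0.001,1],[-0.013,-0.008,0.025,-0.002,0.006,0.001,1]]
cup 0.15295152419078617 [ 0.8379657  -0.15580727  0.08262194]
0.03 182 [ 0.0016 -0.0007  0.0006] tool [-0.059  -0.0082  0.0898]
0.06 179 [ 0.0019 -0.0001  0.0004] tool [-0.0431 -0.0081  0.0647]
0.1 93 [ 0.0042 -0.0009  0.0042] tool [-0.0255 -0.0088  0.028 ]
0.13 97 [ 0.0041 -0.0012  0.0043] tool [-0.0093 -0.0094  0.0015]
tmax 0.15984860646935858
```

Run:
```python
from h import *
s=arm.get_state(); h=np.array([.97,-.243,0])
R1=frame(h*np.sin(.1)-[0,0,np.cos(.1)],[.243,.97,0])
rows(s["position"],s["orientation"],[([.42,-.24,.2],R1,.05),([.62,-.22,.2],R1,.055)],1)
```

```text
[[-0.022,-0.005,-0.045,-0.002,0.041,0,1],[-0.02,-0.006,-0.045,-0.003,0.041,0.001,1],[-0.078,0.028,0.008,0,0,0,1],[-0.078,0.029,0.008,0,0,0,1],[-0.079,0.028,0.008,0,0,0,1],[-0.078,0.029,0.007,0,0,0,1]]
```

>>> jog_arm --pt "-0.022 -0.005 -0.045 -0.002 0.041 0 1" --pt "-0.02 -0.006 -0.045 -0.003 0.041 0.001 1" --pt "-0.078 0.028 0.008 0 0 0 1" --pt "-0.078 0.029 0.008 0 0 0 1" --pt "-0.079 0.028 0.008 0 0 0 1" --pt "-0.078 0.029 0.007 0 0 0 1" --pt "0 0 0 0 0 0 1"

```text
time: 7.95
position: [0.5213, -0.1756, 0.2704]
orientation: [[-0.954, 0.242, 0.179], [0.235, 0.97, -0.057], [-0.188, -0.013, -0.982]]
ft_force: [-0.1, 0.3, 0.0]
width: 0.0851
grip_force: 0.0
```

```bash
python3 -c "
from h import *
s=arm.get_state(); print(np.round(s['joints'],3),s['position'])"
```

```text
[-1.565 -0.493  1.453  1.902  0.614  1.177  1.037] [ 0.52130163 -0.17563108  0.27037678]
```

```bash
cat > kin.py <<'E'
from h import *
D=[([-1.42301,.39919,.04501,1.53789,-.01869,1.20686,-.05069],[.15861,.62973,.24126],[[-.96974,.24415,-.00034],[.24415,.96974,-.0019],[-.00014,-.00192,-1]]),
([-.141,-.495,.515,2.457,.285,.419,1.516],[.3792,-.2131,.2629],[[-.729,.238,.641],[.189,.971,-.147],[-.658,.014,-.753]]),
([-.792,-.372,1.162,2.443,.914,.231,.966],[.4444,-.2395,.1879],[[-.741,.232,.63],[.184,.973,-.142],[-.646,.01,-.764]]),
([-1.018,-.445,1.235,2.199,.593,.803,1.227],[.4309,-.2445,.2115],[[-.909,.246,.337],[.23,.969,-.087],[-.348,-.001,-.937]]),
([-1.201,-.494,1.454,2.318,.816,.66,1.049],[.4171,-.2394,.1298],[[-.91,.244,.335],[.228,.97,-.087],[-.346,-.003,-.938]]),
([-1.079,-.482,1.243,2.171,.585,.977,1.205],[.402,-.2333,.2074],[[-.946,.246,.211],[.239,.969,-.06],[-.219,-.006,-.976]]),
([-1.255,-.494,1.456,2.249,.702,.83,1.117],[.4072,-.2301,.1411],[[-.946,.242,.218],[.234,.97,-.062],[-.226,-.007,-.974]]),
([-1.565,-.493,1.453,1.902,.614,1.177,1.037],[.5213,-.1756,.2704],[[-.954,.242,.179],[.235,.97,-.057],[-.188,-.013,-.982]])]
def fk(q,sg,x):
    o=x[:7]; L=x[7:]
    R=np.eye(3);p=np.zeros(3)
    for i in range(7):
        p=p+R@np.array([L[2*i],0,L[2*i+1]])
        a=sg[i]*q[i]+o[i]; R=R@Ro.from_euler("zyzyzyz"[i],a).as_matrix()
    return p+R@np.array([0,0,L[14]]),R
def res(x,sg):
    r=[]
    for q,P,Rm in D:
        p,R=fk(q,sg,x); r+=[*((p-P)*5),*((R-np.array(Rm)).ravel())]
    return np.array(r+list(.002*x))
if __name__=="__main__":
    import itertools,multiprocessing as mp
    def go(sg):
        best=None
        for o6 in(0,np.pi/2,np.pi):
            x0=np.zeros(22); x0[5]=o6; x0[8]=.3; x0[12]=.3; x0[16]=.3; x0[21]=.2
            s=least_squares(res,x0,args=(sg,),max_nfev=60)
            if best is None or s.cost<best[0]: best=(s.cost,sg,s.x)
        return best
    with mp.Pool() as p: B=p.map(go,[(a,b,a,c,a2,d,a3) for a in(1,-1) for a2 in(1,-1) for a3 in(1,-1) for b in(1,-1) for c in(1,-1) for d in(1,-1)])
    B.sort(key=lambda b:b[0])
    for b in B[:3]: print(b[0],b[1],np.round(b[2],3).tolist())
    np.savez("kin.npz",sg=B[0][1],x=B[0][2])
E
OMP_NUM_THREADS=1 timeout 300 python3 kin.py
```

```text
0.0020064056398417644 (-1, 1, -1, 1, -1, 1, -1) [-0.021, 0.029, -0.059, 0.028, 0.027, -0.066, 1.496, -0.005, 0.135, 0.028, 0.135, -0.057, 0.254, 0.052, 0.254, 0.016, 0.231, -0.033, 0.23, 0.014, 0.16, 0.16]
0.002027415382553522 (-1, 1, -1, 1, -1, -1, -1) [-0.021, 0.029, -0.059, 0.028, 3.168, 0.066, -1.645, -0.005, 0.135, 0.028, 0.135, -0.057, 0.254, 0.052, 0.254, 0.016, 0.23, 0.033, 0.231, -0.014, 0.16, 0.16]
0.0020447011323753593 (-1, 1, -1, 1, 1, 1, -1) [-0.021, 0.029, -0.059, -3.114, -0.027, 3.075, 1.496, -0.005, 0.135, 0.028, 0.135, -0.057, 0.254, 0.052, 0.254, -0.016, -0.231, 0.033, -0.231, 0.014, 0.16, 0.16]
```

```bash
cat > sim.py <<'E'
from kin import *
lo=np.array([-2.82,-.49,-1.37,0,-1.36,.23,-2.94]);hi=np.array([2.82,2.23,1.46,2.46,4.5,2,2.94])
SG=(-1,1,-1,1,-1,1,-1)
def X(v): # h,d3,ae,d5,aw,d7, ax
    x=np.zeros(22); x[6]=np.pi/2; x[8]=v[0]; x[12]=v[1]; x[13]=v[2]; x[15]=v[3]; x[16]=v[4]; x[19]=v[5]; x[21]=v[6]; return x
s_=least_squares(lambda v:res(X(v),SG),[.27,.51,0,0,.46,0,.32]); V=s_.x; XX=X(V)
F=lambda q:fk(q,SG,XX)
def err(q,P,R):
    p,r=F(q); return np.r_[P-p,Ro.from_matrix(R@r.T).as_rotvec()]
def step(q,P,R,it=6,lam=1e-3):
    for _ in range(it):
        e=err(q,P,R); J=np.empty((6,7))
        for i in range(7):
            dq=np.zeros(7);dq[i]=1e-5; J[:,i]=(e-err(q+dq,P,R))/1e-5
        q=np.clip(q+J.T@np.linalg.solve(J@J.T+lam*np.eye(6),e),lo,hi)
    return q
def run(q,way,v=.05,am=9,show=True):
    p,R=F(q)
    for P,Rt in way:
        P=np.array(P,float); rv=Ro.from_matrix(R.T@Rt).as_rotvec(); n=int(max(1,np.ceil(np.linalg.norm(P-p)/v),np.ceil(np.degrees(np.linalg.norm(rv))/am)))
        p0,R0=p,R
        for k in range(1,n+1): q=step(q,p0+(P-p0)*k/n,R0@Ro.from_rotvec(rv*k/n).as_matrix())
        p,R=P,Rt
        if show: print(np.round(P,3),"n",n,"q",np.round(q,2),"err",np.round(np.linalg.norm(err(q,P,Rt)),4))
    return q
E
python3 - <<'E'
from sim import *
print(np.round(V,4),s_.cost)
h=np.array([.97,-.243,0]); y=[.243,.97,0]
T=lambda a:frame(h*np.sin(np.radians(a))-[0,0,np.cos(np.radians(a))],y)
# replay of the start
print("replay"); run(np.array(D[0][0]),[([.38,.47,.27],T(0)),([.47,.22,.28],T(0)),([.47,-.02,.28],T(26)),([.357,-.2273,.243],T(45))])
g=np.array([.4269,-.2449,.1155])
print("feasibility from j3=0")
for t in(12,20,30,45):
    q=np.array([.5,-.1,0,2.0,0,1.0,.5+.2])
    for _ in range(30): q=step(q,g,T(t))
    print(t,np.round(q,2),np.linalg.norm(err(q,g,T(t))))
print("recover")
q=np.array(arm.get_state()["joints"])
run(q,[([.48,.05,.3],T(0)),([.35,.3,.3],T(0)),([.15,.5,.3],T(0)),([.25,.65,.3],T(0)),([.5,.5,.3],T(0)),([.65,.2,.3],T(0)),([.65,-.2,.3],T(0)),([.52,-.25,.22],T(10)),(g+[0,0,.08],T(12)),(g,T(12))])
E
```

```text
[ 0.1722  0.5245  0.018  -0.0553  0.4563  0.0106  0.3043] 0.039584438260270194
replay
[0.38 0.47 0.27] n 7 q [-1.02  0.29  0.17  1.62 -0.05  1.24  0.48] err 0.0
[0.47 0.22 0.28] n 6 q [-0.72  0.13  0.32  1.8  -0.04  1.22  0.94] err 0.0
[ 0.47 -0.02  0.28] n 5 q [-0.59 -0.23  0.45  2.19  0.38  0.77  0.96] err 0.0
[ 0.357 -0.227  0.243] n 5 q [-0.3  -0.49  0.71  2.46  0.66  0.36  1.26] err 0.0861
feasibility from j3=0
12 [ 0.44  0.11  0.13  2.23 -0.14  0.61  2.  ] 3.9870657438130024e-16
20 [ 0.41  0.06  0.2   2.32 -0.3   0.46  2.18] 3.0942539017170004e-16
30 [ 0.02  0.01  0.64  2.44 -0.8   0.29  2.71] 1.5800039788162892e-16
45 [-0.78 -0.44  1.32  2.46 -0.99  0.23  2.94] 0.3534309160656675
recover
[0.48 0.05 0.3 ] n 5 q [-1.98 -0.4   1.46  1.85  0.41  1.35  0.73] err 0.0337
[0.35 0.3  0.3 ] n 6 q [-2.34 -0.11  1.46  1.89  0.11  1.26  0.48] err 0.0797
[0.15 0.5  0.3 ] n 6 q [-2.31  0.3   1.29  1.76 -0.3   1.31  0.37] err 0.0
[0.25 0.65 0.3 ] n 4 q [-1.78  0.64  1.07  1.3  -0.55  1.51  0.55] err 0.0
[0.5 0.5 0.3] n 6 q [-1.33  0.65  1.03  1.27 -0.55  1.51  0.96] err 0.0
[0.65 0.2  0.3 ] n 7 q [-0.89  0.59  1.03  1.35 -0.5   1.47  1.44] err 0.0
[ 0.65 -0.2   0.3 ] n 8 q [-0.28  0.59  1.01  1.35 -0.49  1.46  2.02] err 0.0
[ 0.52 -0.25  0.22] n 4 q [-0.43  0.32  1.12  1.89 -0.42  0.98  2.18] err 0.0
[ 0.427 -0.245  0.196] n 2 q [-0.66  0.06  1.27  2.12 -0.18  0.81  2.04] err 0.0
[ 0.427 -0.245  0.116] n 2 q [-0.44  0.23  1.14  2.23 -0.48  0.67  2.35] err 0.0
```

```bash
cat > fit2.py <<'E'
from kin import *
s=arm.get_state(); D.append((s["joints"],s["position"],s["orientation"]))
SG=(-1,1,-1,1,-1,1,-1)
def fk2(q,v):
    # v: h, xs | d3, ye, xe | d5, yw, xw | d7, o7 | o1,o2,o4,o6
    R=np.eye(3);p=np.zeros(3)
    off=[(0,0,0),(v[1],v[14],v[0]),(0,0,0),(v[4],v[3],v[2]),(v[15],0,0),(v[7],v[6],v[5]),(v[16],v[17],0)]
    o=[v[10],v[11],v[18],v[12],v[19],v[13],v[9]]
    for i in range(7):
        p=p+R@np.array(off[i]); R=R@Ro.from_euler("zyzyzyz"[i],SG[i]*q[i]+o[i]).as_matrix()
    return p+R@[0,0,v[8]],R
def res2(v,mask,w=1e-3):
    v=v*mask; r=[]
    for q,P,Rm in D:
        p,R=fk2(q,v); r+=[*((p-P)*5),*((R-np.array(Rm)).ravel())]
    return np.array(r+list(w*v))
v0=np.array([.27,0,.51,0,0,.46,0,0,.32,np.pi/2]+[0]*10)
M={"ang":[1,0,1,0,0,1,0,0,1,1,1,1,1,1,0,0,0,0,1,1],"lat":[1]*10+[0]*4+[1]*4+[0]*2,"all":[1]*20}
for k,m in M.items():
    s=least_squares(res2,v0,args=(np.array(m),)); print(k,s.cost,np.round(s.x*m,3).tolist())
    print("  ori/pos rms",[round(float(np.sqrt(np.mean((fk2(q,s.x*m)[0]-P)**2))*1000),1) for q,P,_ in D],[round(float(np.degrees(np.linalg.norm(Ro.from_matrix(fk2(q,s.x*m)[1].T@Ro.from_matrix(R).as_matrix()).as_rotvec()))),2) for q,_,R in D])
E
python3 fit2.py
```

```text
ang 0.013817157674253247 [0.246, -0.0, 0.519, -0.0, 0.0, 0.487, 0.0, 0.0, 0.321, 1.501, -0.019, -0.004, -0.02, -0.004, 0.0, -0.0, 0.0, 0.0, -0.05, 0.003]
  ori/pos rms [10.1, 8.3, 1.5, 2.4, 2.7, 3.6, 3.0, 4.9, 4.8] [1.93, 1.89, 2.16, 0.67, 0.88, 0.19, 0.47, 0.49, 0.47]
lat 1.969623394637224e-05 [0.256, -0.0, 0.524, -0.031, 0.0, 0.477, -0.0, -0.001, 0.327, 1.571, -0.0, -0.0, 0.0, 0.0, -0.012, 0.001, 0.0, 0.0, 0.0, 0.0]
  ori/pos rms [0.0, 0.1, 0.1, 0.1, 0.3, 0.3, 0.2, 0.1, 0.1] [0.0, 0.03, 0.05, 0.05, 0.07, 0.06, 0.05, 0.04, 0.0]
all 1.7226581163018047e-05 [0.256, -0.0, 0.524, -0.031, -0.001, 0.476, 0.001, -0.001, 0.328, 1.57, 0.001, 0.002, -0.0, -0.001, -0.013, 0.0, -0.0, 0.001, -0.002, 0.001]
  ori/pos rms [0.0, 0.1, 0.1, 0.1, 0.3, 0.2, 0.2, 0.1, 0.1] [0.02, 0.04, 0.06, 0.04, 0.07, 0.06, 0.03, 0.03, 0.03]
```

```bash
cat > sim.py <<'E'
from h import *
lo=np.array([-2.82,-.49,-1.37,0,-1.36,.23,-2.94]);hi=np.array([2.82,2.23,1.46,2.46,4.5,2,2.94]); sp=np.array([2.57,2.57]+[3.14]*5)*.7/8
SG=(-1,1,-1,1,-1,1,-1)
def F(q):
    R=np.eye(3);p=np.zeros(3); off=[(0,0,0),(0,-.012,.256),(0,0,0),(0,-.031,.524),(.001,0,0),(-.001,0,.477),(0,0,0)]
    for i in range(7):
        p=p+R@np.array(off[i]); R=R@Ro.from_euler("zyzyzyz"[i],SG[i]*q[i]+(np.pi/2 if i==6 else 0)).as_matrix()
    return p+R@[0,0,.327],R
def err(q,P,R):
    p,r=F(q); return np.r_[P-p,Ro.from_matrix(R@r.T).as_rotvec()]
def jac(q):
    p,R=F(q);J=np.empty((6,7))
    for i in range(7):
        dq=np.zeros(7);dq[i]=1e-5;p2,R2=F(q+dq);J[:,i]=np.r_[(p2-p)/1e-5,Ro.from_matrix(R2@R.T).as_rotvec()/1e-5]
    return J
def step(q,P,R,it=6,lam=1e-3):
    q0=q
    for _ in range(it):
        J=jac(q); q=np.clip(q+J.T@np.linalg.solve(J@J.T+lam*np.eye(6),err(q,P,R)),lo,hi)
    dq=q-q0; k=np.max(np.abs(dq)/sp); return q0+dq/max(1,k)
def run(q,way,v=.05,am=9,show=True):
    """waypoints from where the arm is, tracking relative commands like the jog"""
    for w in way:
        P=np.array(w[0],float);Rt=w[1]; p,R=F(q); rv=Ro.from_matrix(R.T@Rt).as_rotvec(); n=int(max(1,np.ceil(np.linalg.norm(P-p)/v),np.ceil(np.degrees(np.linalg.norm(rv))/am)))
        for k in range(1,n+1): q=step(q,p+(P-p)*k/n,R@Ro.from_rotvec(rv*k/n).as_matrix())
        if show: print(np.round(P,3),"n",n,"q",np.round(q,2),"err",np.round(np.linalg.norm(err(q,P,Rt)),4))
    return q
h=np.array([.97,-.243,0]); y=[.243,.97,0]
T=lambda a:frame(h*np.sin(np.radians(a))-[0,0,np.cos(np.radians(a))],y)
E
python3 - <<'E'
from sim import *
print("replay"); run(np.array([-1.423,.398,.045,1.537,-.019,1.207,-.051]),[([.38,.47,.27],T(0)),([.47,.22,.28],T(0)),([.47,-.02,.28],T(26)),([.357,-.2273,.243],T(45))])
g=np.array([.4269,-.2449,.1155])
print("feasible set: margins over redundancy")
rng=np.random.default_rng(0)
for t in(0,12,20,30,45):
    S=[]
    for _ in range(40):
        q=rng.uniform(lo,hi)
        s=least_squares(lambda q:err(q,g,T(t)),q,bounds=(lo,hi),max_nfev=60)
        if s.cost<1e-8: S.append(s.x)
    S=np.array(S)
    if len(S):
        m=np.min(np.minimum(S-lo,hi-S),1); o=np.argsort(-m)[:2]
        for i in o: print(t,len(S),np.round(m[i],2),np.round(S[i],2))
print("recover")
q=np.array(arm.get_state()["joints"])
run(q,[([.48,.05,.3],T(0)),([.35,.3,.3],T(0)),([.15,.5,.3],T(0)),([.25,.65,.3],T(0)),([.5,.5,.3],T(0)),([.65,.2,.3],T(0)),([.65,-.2,.3],T(0)),([.52,-.25,.22],T(10)),(g+[0,0,.08],T(12)),(g,T(12))])
E
```

```text
replay
[0.38 0.47 0.27] n 6 q [-1.09  0.3   0.16  1.62 -0.05  1.23  0.41] err 0.0
[0.47 0.22 0.28] n 6 q [-0.8   0.14  0.31  1.8  -0.04  1.21  0.85] err 0.0
[ 0.47 -0.02  0.28] n 5 q [-0.67 -0.25  0.41  2.21  0.43  0.8   0.83] err 0.0
[ 0.357 -0.227  0.243] n 5 q [-0.27 -0.49  0.66  2.46  0.66  0.37  1.24] err 0.0889
feasible set: margins over redundancy
0 16 0.44 [ 1.18  0.37 -0.88  2.02  0.36  0.91  1.42]
0 16 0.44 [ 1.16  0.36 -0.86  2.02  0.35  0.9   1.43]
12 17 0.29 [ 1.36  0.29 -1.01  2.17  0.36  0.64  1.45]
12 17 0.29 [ 1.32  0.27 -0.96  2.17  0.32  0.63  1.48]
20 17 0.2 [ 1.48  0.24 -1.08  2.26  0.33  0.44  1.5 ]
20 17 0.2 [ 1.47  0.23 -1.07  2.26  0.32  0.44  1.5 ]
30 13 0.02 [-0.11  0.1   0.67  2.42 -1.    0.25  2.8 ]
30 13 0.01 [ 1.77  0.29 -1.36  2.38  0.74  0.24  1.14]
recover
[0.48 0.05 0.3 ] n 5 q [-1.91 -0.34  1.46  1.86  0.35  1.33  0.78] err 0.0
[0.35 0.3  0.3 ] n 6 q [-2.06 -0.03  1.26  1.9   0.03  1.25  0.51] err 0.0
[0.15 0.5  0.3 ] n 6 q [-2.24  0.21  1.03  1.78 -0.19  1.26  0.16] err 0.0
[0.25 0.65 0.3 ] n 4 q [-1.81  0.6   0.91  1.35 -0.47  1.41  0.4 ] err 0.0
[0.5 0.5 0.3] n 6 q [-1.37  0.62  0.9   1.32 -0.48  1.42  0.82] err 0.0
[0.65 0.2  0.3 ] n 7 q [-0.93  0.57  0.92  1.39 -0.45  1.39  1.31] err 0.0
[ 0.65 -0.2   0.3 ] n 8 q [-0.34  0.57  0.92  1.39 -0.45  1.39  1.91] err 0.0
[ 0.52 -0.25  0.22] n 4 q [-0.43  0.32  1.    1.89 -0.39  0.94  2.06] err 0.0
[ 0.427 -0.245  0.196] n 2 q [-0.6   0.09  1.13  2.12 -0.19  0.79  1.97] err 0.0
[ 0.427 -0.245  0.116] n 2 q [-0.38  0.28  0.97  2.21 -0.51  0.63  2.26] err 0.0
```

Run:
```python
from sim import *
g=np.array([.4269,-.2449,.1155]); end=[([.65,-.2,.3],T(0)),([.52,-.25,.22],T(10)),(g+[0,0,.08],T(16)),(g,T(16))]
q=np.array(arm.get_state()["joints"])
for nm,w in (("A",[([.48,.05,.3],T(0)),([.6,.2,.3],T(0))]),("B",[([.48,.05,.3],T(0)),([.35,.3,.3],T(0)),([.5,.4,.3],T(0)),([.65,.2,.3],T(0))])):
    print(nm); run(q,w+end)
```

```text
A
[0.48 0.05 0.3 ] n 5 q [-1.91 -0.34  1.46  1.86  0.35  1.33  0.78] err 0.0
[0.6 0.2 0.3] n 4 q [-2.57 -0.49  1.46  1.59  0.68  1.52  0.39] err 0.3152
[ 0.65 -0.2   0.3 ] n 11 q [-2.05 -0.49  1.46  1.51  0.74  1.55  1.01] err 0.4118
[ 0.52 -0.25  0.22] n 7 q [-1.58 -0.49  1.46  1.91  0.69  1.12  1.12] err 0.1803
[ 0.427 -0.245  0.196] n 3 q [-1.15 -0.49  1.33  2.17  0.65  0.9   1.18] err 0.0111
[ 0.427 -0.245  0.116] n 2 q [-1.34 -0.49  1.46  2.26  0.82  0.74  1.05] err 0.1306
B
[0.48 0.05 0.3 ] n 5 q [-1.91 -0.34  1.46  1.86  0.35  1.33  0.78] err 0.0
[0.35 0.3  0.3 ] n 6 q [-2.06 -0.03  1.26  1.9   0.03  1.25  0.51] err 0.0
[0.5 0.4 0.3] n 4 q [-1.44  0.54  1.06  1.5  -0.48  1.38  0.98] err 0.0
[0.65 0.2  0.3 ] n 6 q [-0.98  0.61  1.01  1.4  -0.51  1.41  1.35] err 0.0
[ 0.65 -0.2   0.3 ] n 8 q [-0.37  0.6   0.99  1.4  -0.5   1.41  1.94] err 0.0
[ 0.52 -0.25  0.22] n 4 q [-0.49  0.35  1.08  1.9  -0.45  0.95  2.11] err 0.0
[ 0.427 -0.245  0.196] n 2 q [-0.81  0.    1.31  2.17 -0.11  0.7   1.9 ] err 0.0003
[ 0.427 -0.245  0.116] n 2 q [-0.44  0.26  1.04  2.25 -0.6   0.56  2.36] err 0.0
```

Run:
```python
from sim import *
s=arm.get_state(); rows(s["position"],s["orientation"],[([.48,.05,.3],T(0)),([.35,.3,.3],T(0)),([.15,.5,.3],T(0)),([.25,.65,.3],T(0))],1)
```

```text
[[0.029,0.07,-0.016,-0.002,0.024,0,1],[0.03,0.069,-0.015,-0.001,0.024,0,1],[0.03,0.07,-0.014,-0.002,0.024,0.001,1],[0.031,0.069,-0.013,-0.001,0.024,0,1],[0.031,0.07,-0.011,-0.002,0.024,0.001,1],[0.052,0.059,0,0,0,0,1],[0.052,0.058,0,0,0,0,1],[0.052,0.059,0,0,0,0,1],[0.052,0.058,0,0,0,0,1],[0.052,0.059,0,0,0,0,1],[0.051,0.058,-0.001,0,0,0,1],[0.067,0.04,0,0,0,0,1]]
[[0.068,0.04,0,0,0,0,1],[0.067,0.041,0,0,0,0,1],[0.068,0.04,0,0,0,0,1],[0.067,0.041,0,0,0,0,1],[0.068,0.04,0,0,0,0,1],[-0.025,0.071,0,0,0,0,1],[-0.025,0.071,0,0,0,0,1],[-0.025,0.071,0,0,0,0,1],[-0.026,0.07,0,0,0,0,1]]
```

>>> jog_arm --pt "0.029 0.07 -0.016 -0.002 0.024 0 1" --pt "0.03 0.069 -0.015 -0.001 0.024 0 1" --pt "0.03 0.07 -0.014 -0.002 0.024 0.001 1" --pt "0.031 0.069 -0.013 -0.001 0.024 0 1" --pt "0.031 0.07 -0.011 -0.002 0.024 0.001 1" --pt "0.052 0.059 0 0 0 0 1" --pt "0.052 0.058 0 0 0 0 1" --pt "0.052 0.059 0 0 0 0 1" --pt "0.052 0.058 0 0 0 0 1" --pt "0.052 0.059 0 0 0 0 1" --pt "0.051 0.058 -0.001 0 0 0 1" --pt "0.067 0.04 0 0 0 0 1"

```text
time: 9.45
position: [0.3167, 0.332, 0.2986]
orientation: [[-0.968, 0.25, -0.002], [0.25, 0.968, -0.002], [0.001, -0.003, -1.0]]
ft_force: [0.5, 0.9, -0.0]
width: 0.0855
grip_force: 0.0
```

>>> jog_arm --pt "0.068 0.04 0 0 0 0 1" --pt "0.067 0.041 0 0 0 0 1" --pt "0.068 0.04 0 0 0 0 1" --pt "0.067 0.041 0 0 0 0 1" --pt "0.068 0.04 0 0 0 0 1" --pt "-0.025 0.071 0 0 0 0 1" --pt "-0.025 0.071 0 0 0 0 1" --pt "-0.025 0.071 0 0 0 0 1" --pt "-0.026 0.07 0 0 0 0 1"

```text
time: 10.58
position: [0.2524, 0.6494, 0.2977]
orientation: [[-0.969, 0.248, -0.004], [0.248, 0.969, -0.002], [0.004, -0.003, -1.0]]
ft_force: [-0.8, -0.3, 0.9]
width: 0.0851
grip_force: 0.0
```

Run:
```python
from sim import *
s=arm.get_state(); q=s["joints"]; print(np.round(q,2),s["position"])
g=np.array([.4269,-.2449,.1155]); w=[([.5,.5,.3],T(0)),([.65,.2,.3],T(0)),([.65,-.2,.3],T(0)),([.52,-.25,.2],T(10)),(g,T(15))]
run(q,w); rows(s["position"],s["orientation"],w[:4],1)
```

```text
[-1.82  0.62  0.95  1.35 -0.5   1.43  0.43] [0.25239933 0.64936569 0.29771191]
[0.5 0.5 0.3] n 6 q [-1.39  0.63  0.93  1.32 -0.5   1.43  0.84] err 0.0
[0.65 0.2  0.3 ] n 7 q [-0.95  0.58  0.95  1.4  -0.47  1.4   1.32] err 0.0
[ 0.65 -0.2   0.3 ] n 8 q [-0.35  0.58  0.94  1.39 -0.47  1.4   1.92] err 0.0
[ 0.52 -0.25  0.2 ] n 4 q [-0.43  0.35  1.01  1.92 -0.44  0.9   2.1 ] err 0.0
[ 0.427 -0.245  0.116] n 3 q [-0.38  0.24  0.96  2.24 -0.53  0.56  2.29] err 0.0
[[-0.077,-0.023,-0.001,0,0,-0.001,1],[-0.077,-0.023,-0.001,0,0,0,1],[-0.077,-0.023,-0.001,-0.001,-0.001,-0.001,1],[-0.077,-0.024,-0.001,0,0,0,1],[-0.077,-0.023,0,-0.001,-0.001,-0.001,1],[-0.076,-0.024,-0.001,0,0,0,1],[-0.052,-0.061,0,0,0,0,1],[-0.052,-0.061,0,0,0,0,1],[-0.052,-0.06,0,0,0,0,1],[-0.052,-0.061,0,0,0,0,1],[-0.052,-0.06,0,0,0,0,1],[-0.052,-0.061,0,0,0,0,1]]
[[-0.052,-0.06,0,0,0,0,1],[-0.018,-0.072,0,0,0,0,1],[-0.018,-0.072,0,0,0,0,1],[-0.018,-0.072,0,0,0,0,1],[-0.018,-0.072,0,0,0,0,1],[-0.018,-0.072,0,0,0,0,1],[-0.018,-0.072,0,0,0,0,1],[-0.018,-0.072,0,0,0,0,1],[-0.018,-0.071,0,0,0,0,1],[-0.018,-0.072,0,0,0,0,1],[0.047,-0.033,0.042,0,-0.028,0,1],[0.049,-0.033,0.04,0,-0.028,0,1]]
[[0.051,-0.034,0.037,0,-0.028,0,1],[0.053,-0.033,0.035,0,-0.027,0,1]]
```

>>> jog_arm --pt "-0.077 -0.023 -0.001 0 0 -0.001 1" --pt "-0.077 -0.023 -0.001 0 0 0 1" --pt "-0.077 -0.023 -0.001 -0.001 -0.001 -0.001 1" --pt "-0.077 -0.024 -0.001 0 0 0 1" --pt "-0.077 -0.023 0 -0.001 -0.001 -0.001 1" --pt "-0.076 -0.024 -0.001 0 0 0 1" --pt "-0.052 -0.061 0 0 0 0 1" --pt "-0.052 -0.061 0 0 0 0 1" --pt "-0.052 -0.06 0 0 0 0 1" --pt "-0.052 -0.061 0 0 0 0 1" --pt "-0.052 -0.06 0 0 0 0 1" --pt "-0.052 -0.061 0 0 0 0 1"

```text
time: 12.08
position: [0.6276, 0.2399, 0.3001]
orientation: [[-0.97, 0.244, -0.001], [0.244, 0.97, 0.002], [0.002, 0.001, -1.0]]
ft_force: [1.1, 0.4, 0.1]
width: 0.0854
grip_force: 0.0
```

>>> jog_arm --pt "-0.052 -0.06 0 0 0 0 1" --pt "-0.018 -0.072 0 0 0 0 1" --pt "-0.018 -0.072 0 0 0 0 1" --pt "-0.018 -0.072 0 0 0 0 1" --pt "-0.018 -0.072 0 0 0 0 1" --pt "-0.018 -0.072 0 0 0 0 1" --pt "-0.018 -0.072 0 0 0 0 1" --pt "-0.018 -0.072 0 0 0 0 1" --pt "-0.018 -0.071 0 0 0 0 1" --pt "-0.018 -0.072 0 0 0 0 1" --pt "0.047 -0.033 0.042 0 -0.028 0 1" --pt "0.049 -0.033 0.04 0 -0.028 0 1"

```text
time: 13.58
position: [0.5825, -0.2274, 0.248]
orientation: [[-0.966, 0.245, 0.085], [0.244, 0.969, -0.021], [-0.088, 0.001, -0.996]]
ft_force: [-0.1, 0.4, 0.6]
width: 0.0853
grip_force: 0.0
```

>>> jog_arm --pt "0.051 -0.034 0.037 0 -0.028 0 1" --pt "0.053 -0.033 0.035 0 -0.027 0 1" --pt "0 0 0 0 0 0 1"

```text
time: 13.95
position: [0.5121, -0.2506, 0.1962]
orientation: [[-0.955, 0.249, 0.161], [0.247, 0.968, -0.036], [-0.165, 0.005, -0.986]]
ft_force: [1.5, 0.3, 1.2]
width: 0.0853
grip_force: 0.0
```

```bash
cat > g3.py <<'E'
from sim import *
s=arm.get_state(); q=s["joints"]; print(np.round(q,2),s["position"])
d=np.array([-.686,.172,.707]); d/=np.linalg.norm(d); foot=np.array([.512,-.266,.0355]); g=foot+.125*d+T(15)[:,2]*.008; print(g)
q=run(q,[(g+[.02,-.005,.02],T(15)),(g,T(15))]); rows(s["position"],s["orientation"],[(g+[.02,-.005,.02],T(15)),(g,T(15),.02)],1)
# after grasp: turn rod upright
sock=np.array([.694,-.141,.016]); u=np.array([0,0,1.])
tb=-30 # tool tilt when rod upright
Ri=T(-30); 
run(q,[(g+[.03,0,.1],T(15)),([.62,-.15,.30],T(-30)),(sock+[0,0,.125+.09]+Ri[:,2]*.008,T(-30)),(sock+[0,0,.125]+Ri[:,2]*.008,T(-30))])
E
python3 g3.py
```

```text
[-0.42  0.35  1.01  1.93 -0.44  0.91  2.11] [ 0.51213042 -0.2506281   0.19617439]
[ 0.42825968 -0.24500346  0.1161463 ]
[ 0.448 -0.25   0.136] n 2 q [-0.41  0.25  0.99  2.18 -0.5   0.62  2.24] err 0.0
[ 0.428 -0.245  0.116] n 1 q [-0.38  0.24  0.96  2.24 -0.53  0.57  2.29] err 0.0
[[0.059,-0.013,0.041,0.001,-0.031,-0.002,1],[0.061,-0.013,0.038,0.001,-0.03,-0.003,1],[0.021,0,0.011,0,0,0,1],[0.021,0,0.012,0,0,0,1]]
[ 0.458 -0.245  0.216] n 3 q [-0.65  0.1   1.17  2.08 -0.22  0.78  1.97] err 0.0
[ 0.62 -0.15  0.3 ] n 5 q [-0.22  0.83  0.89  1.08 -0.46  1.98  1.88] err 0.0
[ 0.69  -0.14   0.224] n 3 q [-0.16  1.    0.84  0.91 -0.56  1.97  1.82] err 0.0
[ 0.69  -0.14   0.134] n 2 q [-0.18  1.06  0.82  1.01 -0.58  1.83  1.84] err 0.0
```

>>> jog_arm --pt "0.059 -0.013 0.041 0.001 -0.031 -0.002 1" --pt "0.061 -0.013 0.038 0.001 -0.03 -0.003 1" --pt "0.021 0 0.011 0 0 0 1" --pt "0.021 0 0.012 0 0 0 1" --pt "0 0 0 0 0 0 0.5" --pt "0 0 0 0 0 0 0.5" --newtons 60

```text
time: 14.7
position: [0.4378, -0.2455, 0.1198]
orientation: [[-0.937, 0.234, 0.26], [0.225, 0.972, -0.066], [-0.269, -0.004, -0.963]]
ft_force: [-0.1, -1.0, 0.0]
width: 0.0517
grip_force: 0.0
```

```bash
cat > chk.py <<'E'
from sim import *
s=arm.get_state(); print(np.round(s["joints"],2),s["position"],s["width"],s["ft_force"])
c=cam("scene"); W=world(c).reshape(-1,3); Q=(W-s["position"])@s["orientation"]
d=np.array([-.686,.172,.707]); d/=np.linalg.norm(d); foot=np.array([.512,-.266,.0355])
t=(W-foot)@d; e=np.linalg.norm(W-foot-t[:,None]*d,axis=1); k=(e<.014)
for a,b in((.03,.06),(.06,.09),(.1,.13),(.13,.165)):
    m=k&(t>a)&(t<b); print(a,m.sum(), "tool",np.round(np.median(Q[m],0),4))
cv2.imwrite("pics/g4.png",cv2.resize(c["pixels"][150:300,100:250],(600,600)))
E
python3 chk.py
```

```text
[-0.38  0.25  0.96  2.22 -0.53  0.57  2.29] [ 0.43778411 -0.24552839  0.11980465] 0.05173407975826397 [-0.07898056 -0.97781788  0.00552773]
0.03 151 tool [-0.031  -0.0016  0.0618]
0.06 152 tool [-0.0155 -0.0009  0.0361]
0.1 93 tool [ 0.0002 -0.0017 -0.0012]
0.13 101 tool [ 0.0158 -0.0019 -0.0281]
```

View pics/g4.png

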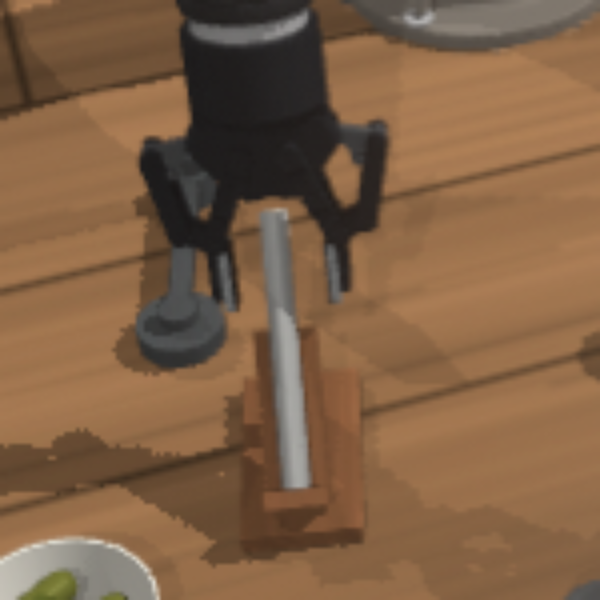

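The rod lies centred between the two open fingers, clear of the trough end. I shift a little up the rod and close.

>>> jog_arm --pt "0.013 -0.002 0 0 0 0 0.4" --pt "0 0 0 0 0 0 0" --pt "0 0 0 0 0 0 0" --pt "0 0 0 0 0 0 0" --pt "0 0 0 0 0 0 0" --newtons 70

```text
time: 15.38
position: [0.4278, -0.2445, 0.1168]
orientation: [[-0.937, 0.235, 0.258], [0.226, 0.972, -0.065], [-0.266, -0.002, -0.964]]
ft_force: [-4.5, 1.0, 6.0]
width: 0.0143
grip_force: 68.1
```

Run:
```python
from sim import *
s=arm.get_state(); q=s["joints"]; p,R=s["position"],s["orientation"]; print(np.round(q,2),p,s["width"],s["grip_force"],s["ft_force"])
d=np.array([-.686,.172,.707]); d/=np.linalg.norm(d); foot=np.array([.512,-.266,.0355])
print("rod dir in tool",R.T@d,"foot in tool",R.T@(foot-p), "ang",np.degrees(np.arccos(-(R.T@d)[2])))
sock=np.array([.694,-.141,.016])
# upright orientation options: minimal rotation then yaw
A=Ro.align_vectors([[0,0,1]],[d])[0].as_matrix()@R
for yaw in range(-90,91,15):
    Ri=Ro.from_euler("z",yaw,degrees=True).as_matrix()@A
    P=sock-Ri@(R.T@(foot-p))
    q1=run(q,[(p+[.03,0,.10],R),([.6,-.17,.30],Ri)],show=False); q2=run(q1,[(P+[0,0,.1],Ri)],show=False); q3=run(q2,[(P,Ri)],show=False)
    mg=lambda q:round(np.min(np.minimum(q-lo,hi-q)),2)
    print(yaw,[mg(a) for a in(q1,q2,q3)],round(np.linalg.norm(err(q3,P,Ri)),4),np.round(q3,2),P.round(3))
```

```text
[-0.38  0.24  0.96  2.24 -0.53  0.56  2.3 ] [ 0.42779573 -0.24445016  0.11677512] 0.01428107644893488 68.0587899684906 [-4.45044651  1.03059759  5.9693292 ]
rod dir in tool [ 0.49385207  0.00412088 -0.86953617] foot in tool [-0.06218228 -0.00094302  0.1014538 ] ang 29.595215874932173
-90 [np.float64(0.32), np.float64(0.26), np.float64(0.19)] 0.0 [-0.21  0.88  0.97  1.51 -1.17  1.5   0.77] [ 0.695 -0.137  0.135]
-75 [np.float64(0.22), np.float64(0.27), np.float64(0.27)] 0.0 [-0.17  0.93  0.94  1.39 -1.09  1.61  0.93] [ 0.694 -0.137  0.135]
-60 [np.float64(0.13), np.float64(0.18), np.float64(0.3)] 0.0 [-0.14  0.97  0.91  1.28 -1.    1.7   1.09] [ 0.693 -0.137  0.135]
-45 [np.float64(0.07), np.float64(0.1), np.float64(0.23)] 0.0 [-0.13  1.01  0.88  1.18 -0.91  1.77  1.27] [ 0.692 -0.137  0.135]
-30 [np.float64(0.03), np.float64(0.04), np.float64(0.18)] 0.0 [-0.13  1.04  0.86  1.09 -0.81  1.82  1.45] [ 0.691 -0.138  0.135]
-15 [np.float64(0.03), np.float64(0.01), np.float64(0.16)] 0.0 [-0.15  1.05  0.84  1.04 -0.7   1.84  1.64] [ 0.691 -0.139  0.135]
0 [np.float64(0.05), np.float64(0.02)
[... 158 characters left out ...]
3  1.04  0.8   1.02 -0.46  1.78  2.05] [ 0.69  -0.141  0.135]
30 [np.float64(0.19), np.float64(0.15), np.float64(0.3)] 0.0 [-0.28  1.01  0.78  1.07 -0.34  1.7   2.24] [ 0.69  -0.142  0.135]
45 [np.float64(0.3), np.float64(0.26), np.float64(0.42)] 0.0 [-0.34  0.97  0.75  1.15 -0.23  1.58  2.43] [ 0.69  -0.143  0.135]
60 [np.float64(0.26), np.float64(0.3), np.float64(0.33)] 0.0 [-0.4   0.92  0.73  1.24 -0.13  1.44  2.61] [ 0.691 -0.144  0.135]
75 [np.float64(0.1), np.float64(0.12), np.float64(0.16)] 0.0 [-0.45  0.85  0.71  1.35 -0.04  1.29  2.78] [ 0.692 -0.144  0.135]
90 [np.float64(0.0), np.float64(0.0), np.float64(0.05)] 0.0 [-0.45  0.76  0.61  1.47  0.11  1.13  2.89] [ 0.693 -0.145  0.135]
```

Run:
```python
from sim import *
s=arm.get_state(); q=s["joints"]; p,R=s["position"],s["orientation"]
d=np.array([-.686,.172,.707]); d/=np.linalg.norm(d); foot=np.array([.512,-.266,.0355]); sock=np.array([.694,-.141,.016])
A=Ro.align_vectors([[0,0,1]],[d])[0].as_matrix()@R; Ri=Ro.from_euler("z",-70,degrees=True).as_matrix()@A; P=sock-Ri@(R.T@(foot-p))
w=[(p+[.0,0,.02],R,.01),(p+[.03,0,.11],R,.035),([.6,-.17,.30],Ri,.04),(P+[0,0,.09],Ri,.035)]
run(q,w,v=.035,am=8); rows(p,R,w,0,amax=8); np.savez("grasp.npz",dt=R.T@d,ft=R.T@(foot-p),P=P,Ri=Ri); print(P,Ri)
```

```text
[ 0.428 -0.244  0.137] n 1 q [-0.46  0.19  1.03  2.23 -0.44  0.6   2.22] err 0.0
[ 0.458 -0.244  0.227] n 3 q [-0.68  0.05  1.17  2.08 -0.16  0.79  1.91] err 0.0
[ 0.6  -0.17  0.3 ] n 11 q [-0.18  0.7   1.05  1.4  -0.89  1.81  0.98] err 0.0
[ 0.694 -0.137  0.225] n 4 q [-0.16  0.86  0.96  1.28 -1.02  1.75  0.9 ] err 0.0
[[-0.004,0,-0.016,0,0,0,0],[-0.005,0,-0.016,0,0,0,0],[-0.029,0.004,-0.044,0,0,0,0],[-0.029,0.004,-0.044,0,0,0,0],[-0.029,0.003,-0.044,0,0,0,0],[-0.021,0.016,-0.006,-0.009,0.039,0.072,0],[-0.018,0.018,-0.007,-0.009,0.04,0.072,0],[-0.016,0.02,-0.008,-0.009,0.04,0.072,0],[-0.013,0.022,-0.008,-0.009,0.039,0.072,0],[-0.009,0.024,-0.008,-0.009,0.04,0.072,0],[-0.006,0.024,-0.009,-0.009,0.04,0.072,0],[-0.003,0.025,-0.009,-0.01,0.039,0.071,0]]
[[0,0.025,-0.008,-0.009,0.04,0.072,0],[0.004,0.026,-0.008,-0.01,0.039,0.071,0],[0.007,0.025,-0.007,-0.009,0.04,0.072,0],[0.01,0.024,-0.006,-0.01,0.039,0.071,0],[-0.007,0.04,0.032,0,0,0,0],[-0.008,0.04,0.032,0,0,0,0],[-0.007,0.04,0.032,0,0,0,0],[-0.008,0.041,0.032,0,0,0,0]]
[ 0.69401225 -0.13700764  0.13493049] [[-0.09801901  0.99387896 -0.05095962]
 [ 0.86400371  0.11039759  0.49123311]
 [ 0.49385207  0.00412088 -0.86953617]]
```

>>> jog_arm --pt "-0.004 0 -0.016 0 0 0 0" --pt "-0.005 0 -0.016 0 0 0 0" --pt "-0.029 0.004 -0.044 0 0 0 0" --pt "-0.029 0.004 -0.044 0 0 0 0" --pt "-0.029 0.003 -0.044 0 0 0 0" --pt "-0.021 0.016 -0.006 -0.009 0.039 0.072 0" --pt "-0.018 0.018 -0.007 -0.009 0.04 0.072 0" --pt "-0.016 0.02 -0.008 -0.009 0.04 0.072 0" --pt "-0.013 0.022 -0.008 -0.009 0.039 0.072 0" --pt "-0.009 0.024 -0.008 -0.009 0.04 0.072 0" --pt "-0.006 0.024 -0.009 -0.009 0.04 0.072 0" --pt "-0.003 0.025 -0.009 -0.01 0.039 0.071 0"

```text
time: 16.88
position: [0.5498, -0.1962, 0.2733]
orientation: [[-0.53, 0.848, -0.028], [0.815, 0.518, 0.26], [0.235, 0.115, -0.965]]
ft_force: [0.7, -0.0, -2.0]
width: 0.0146
grip_force: 68.4
```

>>> jog_arm --pt "0 0.025 -0.008 -0.009 0.04 0.072 0" --pt "0.004 0.026 -0.008 -0.01 0.039 0.071 0" --pt "0.007 0.025 -0.007 -0.009 0.04 0.072 0" --pt "0.01 0.024 -0.006 -0.01 0.039 0.071 0" --pt "-0.007 0.04 0.032 0 0 0 0" --pt "-0.008 0.04 0.032 0 0 0 0" --pt "-0.007 0.04 0.032 0 0 0 0" --pt "-0.008 0.041 0.032 0 0 0 0" --pt "0 0 0 0 0 0 0"

```text
time: 18.0
position: [0.6958, -0.1342, 0.2215]
orientation: [[-0.102, 0.993, -0.055], [0.863, 0.115, 0.492], [0.495, 0.003, -0.869]]
ft_force: [-0.2, 0.0, -1.7]
width: 0.0148
grip_force: 68.7
```

```bash
cat > rod.py <<'E'
from sim import *
s=arm.get_state(); p,R=s["position"],s["orientation"]; G=np.load("grasp.npz"); print(np.round(s["joints"],2),p,s["width"],s["grip_force"])
d=R@G["dt"]; f=p+R@G["ft"]; print("expected rod",d.round(4),f.round(4))
fits={}
for n in("scene","top"):
    c=cam(n); W=world(c).reshape(-1,3); C=np.array(c["cam_to_world"])[:3,3]
    t=(W-f)@d; e=np.linalg.norm(W-f-t[:,None]*d,axis=1); k=(e<.014)&(t>-.005)&(t<(.095 if n=="scene" else .175)); P=W[k]
    print(n,k.sum())
    if k.sum()>30:
        def r(v): # axis through (f+xy v0,v1) tilt v2,v3 ; radius 8mm
            dd=d+[v[2],v[3],0]; dd/=np.linalg.norm(dd); b=f+[v[0],v[1],0]; q=P-b; return np.linalg.norm(q-(q@dd)[:,None]*dd,axis=1)-.008
        v=least_squares(r,np.zeros(4),loss="soft_l1",f_scale=.001).x; print("foot dxy",v[:2].round(4),"tilt",v[2:].round(4),"t range",np.percentile((P-f)@d,[0,1,99,100]).round(4))
    cv2.imwrite(f"pics/r_{n}.png",c["pixels"])
E
python3 rod.py
python3 - <<'E'
import cv2,numpy as np
a=cv2.imread("pics/r_scene.png")[170:370,180:400];cv2.imwrite("pics/r1.png",cv2.resize(a,None,fx=3,fy=3))
E
```

```text
[-0.16  0.87  0.97  1.27 -1.02  1.75  0.9 ] [ 0.69578896 -0.13420254  0.22147897] 0.01478369819294316 68.65281701087952
expected rod [ 0.0015 -0.0011  1.    ] [ 0.6956 -0.1381  0.1025]
scene 248
foot dxy [-0.0018  0.0016] tilt [0.0039 0.0055] t range [-0.0014  0.0019  0.0943  0.0949]
top 139
foot dxy [-0.     -0.0013] tilt [0.0065 0.007 ] t range [0.0051 0.0078 0.1678 0.1722]
```

View pics/r1.png

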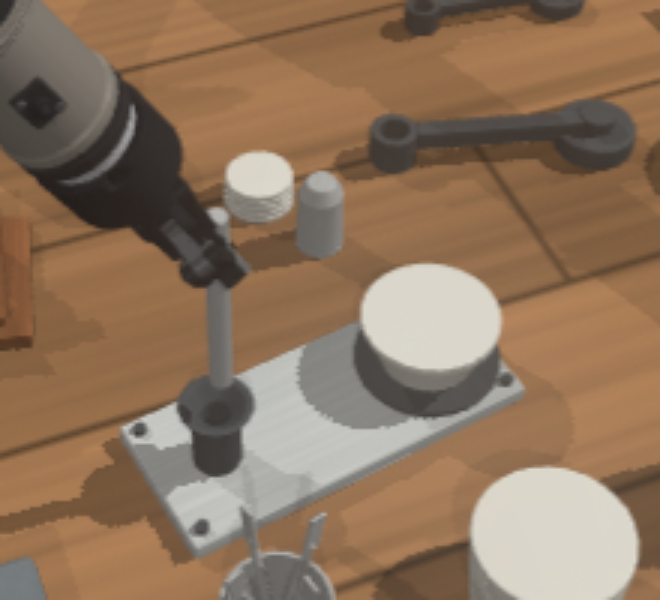

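Run:
```python
from sim import *
s=arm.get_state(); p,R=s["position"],s["orientation"]; Rt=R
D=np.array([-.0008,-.003,0])
w=[(p+D+[0,0,-.03],Rt,.02),(p+D+[0,0,-.080],Rt,.0101)]
rows(p,R,w,0); print("1mm down:",R.T@[0,0,-.001]/.6)
```

```text
[[-0.014,-0.001,0.021,0,0,0,0],[-0.015,-0.001,0.02,0,0,0,0],[-0.008,0,0.015,0,0,0,0],[-0.008,0,0.014,0,0,0,0],[-0.008,0,0.015,0,0,0,0],[-0.008,0,0.014,0,0,0,0],[-0.009,0,0.015,0,0,0,0]]
1mm down: [-8.21321518e-04 -6.82147565e-06  1.45022833e-03]
```

>>> jog_arm --pt "-0.014 -0.001 0.021 0 0 0 0" --pt "-0.015 -0.001 0.02 0 0 0 0" --pt "0 0 0 0 0 0 0" --pt "-0.008 0 0.015 0 0 0 0" --pt "-0.008 0 0.014 0 0 0 0"

```text
time: 18.73
position: [0.6943, -0.1397, 0.1754]
orientation: [[-0.1, 0.994, -0.049], [0.864, 0.112, 0.491], [0.493, 0.007, -0.87]]
ft_force: [-0.6, 0.7, -2.6]
width: 0.0145
grip_force: 69.0
```

>>> jog_arm --pt "-0.008 0 0.015 0 0 0 0" --pt "-0.008 0 0.014 0 0 0 0" --pt "-0.009 0 0.015 0 0 0 0" --pt "0 0 0 0 0 0 0"

```text
time: 19.23
position: [0.6939, -0.1395, 0.1436]
orientation: [[-0.099, 0.994, -0.052], [0.864, 0.111, 0.491], [0.494, 0.004, -0.87]]
ft_force: [0.8, -0.2, -0.9]
width: 0.0139
grip_force: 68.9
```

>>> jog_arm --pt "-0.003 0 0.005 0 0 0 0" --pt "-0.003 0 0.005 0 0 0 0" --pt "0 0 0 0 0 0 0"

```text
time: 19.6
position: [0.6943, -0.1398, 0.1377]
orientation: [[-0.1, 0.994, -0.05], [0.864, 0.111, 0.491], [0.493, 0.006, -0.87]]
ft_force: [-0.2, 0.8, -1.6]
width: 0.014
grip_force: 69.0
```

>>> jog_arm --pt "-0.001 0 0.002 0 0 0 0" --pt "0 0 0 0 0 0 0"

```text
time: 19.85
position: [0.6944, -0.1398, 0.1366]
orientation: [[-0.1, 0.994, -0.05], [0.864, 0.111, 0.491], [0.493, 0.006, -0.87]]
ft_force: [-0.1, 1.6, -2.2]
width: 0.0144
grip_force: 69.0
```

>>> jog_arm --pt "-0.001 0 0.002 0 0 0 0" --pt "0 0 0 0 0 0 0"

```text
time: 20.1
position: [0.6944, -0.1398, 0.1352]
orientation: [[-0.1, 0.994, -0.05], [0.864, 0.111, 0.491], [0.493, 0.006, -0.87]]
ft_force: [-0.1, 0.2, -1.9]
width: 0.0146
grip_force: 69.0
```

>>> jog_arm --pt "-0.001 0 0.001 0 0 0 0" --pt "0 0 0 0 0 0 0"

```text
time: 20.35
position: [0.6944, -0.1399, 0.135]
orientation: [[-0.1, 0.994, -0.05], [0.864, 0.111, 0.491], [0.494, 0.006, -0.87]]
ft_force: [-0.6, 1.1, 0.7]
width: 0.0145
grip_force: 69.0
```

>>> jog_arm --pt "-0.001 0 0.002 0 0 0 0" --pt "0 0 0 0 0 0 0.3" --pt "0 0 0 0 0 0 0.6" --pt "0 0 0 0 0 0 0.8" --pt "0 0 -0.03 0 0 0 1"

```text
time: 20.98
position: [0.695, -0.1478, 0.1479]
orientation: [[-0.099, 0.994, -0.052], [0.863, 0.112, 0.492], [0.495, 0.004, -0.869]]
ft_force: [0.7, -0.3, 1.4]
width: 0.0785
grip_force: 0.0
```

>>> jog_arm --pt "0 0 -0.06 0 0 0 1" --pt "0 0 -0.08 0 0 0 1" --pt "0 0 -0.08 0 0 0 1" --pt "0 0 0 0 0 0 1"

```text
time: 21.48
position: [0.7016, -0.2186, 0.2687]
orientation: [[-0.099, 0.994, -0.043], [0.868, 0.108, 0.485], [0.487, 0.011, -0.873]]
ft_force: [-0.2, 1.3, -0.2]
width: 0.0853
grip_force: 0.0
```

```bash
cat > post.py <<'E'
from sim import *
s=arm.get_state(); print(np.round(s["joints"],2),s["position"],s["width"])
b=np.array([.694,-.141,.016])
for n in("scene","top"):
    c=cam(n); W=world(c).reshape(-1,3); k=(np.hypot(W[:,0]-b[0],W[:,1]-b[1])<.03)&(W[:,2]>.082)&(W[:,2]<.2); P=W[k]; print(n,k.sum(),"zmax",np.percentile(P[:,2],[50,95,100]).round(4))
    def r(v):
        dd=np.array([v[2],v[3],1.]); dd/=np.linalg.norm(dd); q=P-(np.r_[v[:2],.176]); return np.linalg.norm(q-(q@dd)[:,None]*dd,axis=1)-.008
    Q=P[P[:,2]<.172]
    if n=="scene": P=Q
    v=least_squares(r,[*b[:2],0,0],loss="soft_l1",f_scale=.001).x; print("top xy",v[:2].round(4),"lean",v[2:].round(3))
    t=W[(np.hypot(W[:,0]-b[0],W[:,1]-b[1])<.03)&(W[:,2]>.168)&(W[:,2]<.19)]; print("cap",len(t),t.mean(0).round(4),np.median(t,0).round(4))
E
python3 post.py
```

```text
[ 0.    0.9   0.96  1.09 -1.02  1.87  0.9 ] [ 0.70160209 -0.21856272  0.26865951] 0.08531350791011519
scene 275 zmax [0.1378 0.1774 0.1802]
top xy [ 0.6929 -0.142 ] lean [-0.004 -0.001]
cap 58 [ 0.6958 -0.1429  0.1749] [ 0.6965 -0.1435  0.1754]
top 77 zmax [0.1528 0.1786 0.1813]
top xy [ 0.6958 -0.1436] lean [ 0.002 -0.005]
cap 29 [ 0.6947 -0.1426  0.1758] [ 0.6944 -0.143   0.176 ]
```

```bash
cat > sw.py <<'E'
from sim import *
def Dn(az): a=np.radians(az); return frame([0,0,-1],[np.cos(a),np.sin(a),0])
u=np.array([.253,.967,0]);u/=np.linalg.norm(u); az=np.degrees(np.arctan2(-u[0],u[1])); B=np.array([.4728,.227,.017])
E
python3 - <<'E'
from sw import *
s=arm.get_state();q=s["joints"]; R1=Dn(az); print(az)
w=[([.66,-.16,.34],s["orientation"],.045),([.58,.02,.32],R1,.045),([.4728,.227,.2],R1,.045),(B+[0,0,.08],R1,.04)]
fin=[(B,R1),(B+[0,0,.2],R1),([.60,.02,.27],Dn(8.8)),([.676,-.0232,.23],Dn(8.8)),([.676,-.0232,.202],Dn(8.8))]
run(q,w+fin,v=.045); rows(s["position"],s["orientation"],w,1)
E
```

```text
-14.66187016210273
[ 0.66 -0.16  0.34] n 3 q [-0.13  0.75  1.02  1.2  -0.96  1.9   0.85] err 0.0
[0.58 0.02 0.32] n 5 q [-1.04  0.64  1.46  1.62 -0.64  1.47  0.22] err 0.0078
[0.473 0.227 0.2  ] n 6 q [-1.53  0.68  1.45  1.91 -0.72  1.24 -0.09] err 0.0
[0.473 0.227 0.097] n 3 q [-1.43  0.76  1.27  2.   -0.86  1.06  0.  ] err 0.0
[0.473 0.227 0.017] n 2 q [-1.34  0.84  1.12  2.05 -0.99  0.94  0.08] err 0.0
[0.473 0.227 0.217] n 5 q [-1.54  0.65  1.46  1.89 -0.68  1.25 -0.11] err 0.0024
[0.6  0.02 0.27] n 6 q [-0.93  0.56  1.22  1.65 -0.54  1.32  0.53] err 0.0
[ 0.676 -0.023  0.23 ] n 3 q [-0.69  0.7   1.09  1.5  -0.63  1.32  0.61] err 0.0
[ 0.676 -0.023  0.202] n 1 q [-0.69  0.72  1.07  1.53 -0.65  1.28  0.63] err 0.0
[[0.049,-0.019,-0.021,0,0,0,1],[0.049,-0.02,-0.02,0,0,0,1],[0.05,-0.019,-0.021,0,0,0,1],[0.051,-0.02,0.037,-0.011,-0.065,0.046,1],[0.053,-0.024,0.031,-0.011,-0.065,0.046,1],[0.054,-0.029,0.025,-0.011,-0.065,0.046,1],[0.054,-0.033,0.019,-0.011,-0.065,0.046,1],[0.053,-0.037,0.012,-0.012,-0.065,0.045,1],[0.048,-0.043,0.033,0,0,0,1],[0.048,-0.043,0.033,0,0,0,1],[0.048,-0.044,0.033,0,0,0,1],[0.048,-0.043,0.034,0,0,0,1]]
[[0.048,-0.044,0.033,0,0,0,1],[0.049,-0.043,0.034,0,0,0,1],[0,0,0.057,0,0,0,1],[0,0,0.057,0,0,0,1],[0,0,0.057,0,0,0,1]]
```

Run:
```python
from sw import *
s=arm.get_state();q=s["joints"]; R1=Dn(az); Rf=Dn(8.8)
V={"a":[([.70,-.20,.29],Dn(0)),([.72,.1,.27],Dn(0)),([.6,.25,.22],R1),([.4728,.227,.097],R1)],
"b":[([.70,-.20,.29],Dn(0)),([.70,.1,.25],Dn(0)),([.6,.2,.18],R1),([.4728,.227,.09],R1)],
"c":[([.70,-.24,.24],Dn(6)),([.72,-.18,.25],Dn(0)),([.72,.1,.25],Dn(0)),([.6,.22,.16],R1),([.4728,.227,.09],R1)]}
for k,w in V.items():
    print(k); run(q,w+[(B,R1),(B+[0,0,.08],R1),([.56,.22,.22],R1),([.676,.1,.235],Rf),([.676,-.0232,.235],Rf),([.676,-.0232,.202],Rf)],v=.045)
```

```text
a
[ 0.7  -0.2   0.29] n 4 q [-0.4   0.83  1.25  1.27 -0.78  1.54  0.74] err 0.0
[0.72 0.1  0.27] n 7 q [-0.83  0.88  1.29  1.31 -0.83  1.53  0.36] err 0.0
[0.6  0.25 0.22] n 5 q [-1.24  0.9   1.42  1.59 -0.89  1.44 -0.01] err 0.0
[0.473 0.227 0.097] n 4 q [-1.46  0.91  1.41  2.   -0.99  1.18  0.12] err 0.0
[0.473 0.227 0.017] n 2 q [-1.39  0.98  1.26  2.05 -1.12  1.07  0.19] err 0.0
[0.473 0.227 0.097] n 2 q [-1.46  0.9   1.4   2.   -0.99  1.18  0.11] err 0.0
[0.56 0.22 0.22] n 4 q [-1.31  0.84  1.46  1.71 -0.85  1.4   0.03] err 0.0015
[0.676 0.1   0.235] n 4 q [-0.91  0.81  1.26  1.48 -0.78  1.41  0.53] err 0.0
[ 0.676 -0.023  0.235] n 3 q [-0.74  0.79  1.24  1.5  -0.75  1.39  0.7 ] err 0.0
[ 0.676 -0.023  0.202] n 1 q [-0.73  0.82  1.22  1.53 -0.78  1.34  0.72] err 0.0
b
[ 0.7  -0.2   0.29] n 4 q [-0.4   0.83  1.25  1.27 -0.78  1.54  0.74] err 0.0
[0.7  0.1  0.25] n 7 q [-0.87  0.87  1.3   1.39 -0.83  1.49  0.38] err 0.0
[0.6  0.2  0.18] n 4 q [-1.19  0.91  1.39  1.67 -0.91  1.37  0.09] err 0.0
[0.473 0.227 0.09 ] n 4 q [-1.45  0.91  1.39  2.01 -1.01  1.18  0.12] err 0.0
[0.473 0.2
[... 622 characters left out ...]
[0.72 0.1  0.25] n 7 q [-0.83  0.9   1.29  1.33 -0.85  1.51  0.38] err 0.0
[0.6  0.22 0.16] n 5 q [-1.21  0.94  1.38  1.68 -0.94  1.35  0.07] err 0.0
[0.473 0.227 0.09 ] n 4 q [-1.45  0.92  1.4   2.01 -1.01  1.18  0.13] err 0.0
[0.473 0.227 0.017] n 2 q [-1.39  0.99  1.27  2.05 -1.13  1.08  0.19] err 0.0
[0.473 0.227 0.097] n 2 q [-1.46  0.91  1.41  2.   -1.    1.19  0.12] err 0.0
[0.56 0.22 0.22] n 4 q [-1.31  0.84  1.46  1.71 -0.85  1.4   0.03] err 0.002
[0.676 0.1   0.235] n 4 q [-0.91  0.81  1.26  1.48 -0.78  1.41  0.53] err 0.0
[ 0.676 -0.023  0.235] n 3 q [-0.74  0.79  1.24  1.5  -0.75  1.39  0.7 ] err 0.0
[ 0.676 -0.023  0.202] n 1 q [-0.73  0.82  1.22  1.53 -0.78  1.34  0.72] err 0.0
```

Run:
```python
from sw import *
s=arm.get_state();q=s["joints"]; R1=Dn(az)
rows(s["position"],s["orientation"],[([.70,-.20,.29],Dn(0)),([.70,.1,.25],Dn(0)),([.6,.2,.18],R1),([.4728,.227,.10],R1)],1,vmax=.045,amax=8)
```

```text
[[0.011,0,-0.006,-0.003,-0.082,0.017,1],[0.01,0,-0.008,-0.004,-0.082,0.018,1],[0.008,0,-0.009,-0.003,-0.082,0.017,1],[0.008,-0.001,-0.009,-0.004,-0.081,0.018,1],[0.071,0,0.01,0,0,0,1],[0.071,0,0.01,0,0,0,1],[0.072,0,0.009,0,0,0,1],[0.071,0,0.01,0,0,0,1],[0.072,0,0.009,0,0,0,1],[0.071,0,0.01,0,0,0,1],[0.072,0,0.009,0,0,0,1],[0.042,-0.042,0.029,0,0,0.041,1]]
[[0.039,-0.044,0.029,0,0,0.041,1],[0.035,-0.047,0.029,0,0,0.04,1],[0.033,-0.049,0.03,0,-0.001,0.041,1],[-0.003,-0.054,0.033,0,0,0,1],[-0.002,-0.054,0.033,0,0,0,1],[-0.003,-0.054,0.034,0,0,0,1],[-0.002,-0.054,0.033,0,0,0,1]]
```

>>> jog_arm --pt "0.011 0 -0.006 -0.003 -0.082 0.017 1" --pt "0.01 0 -0.008 -0.004 -0.082 0.018 1" --pt "0.008 0 -0.009 -0.003 -0.082 0.017 1" --pt "0.008 -0.001 -0.009 -0.004 -0.081 0.018 1" --pt "0.071 0 0.01 0 0 0 1" --pt "0.071 0 0.01 0 0 0 1" --pt "0.072 0 0.009 0 0 0 1" --pt "0.071 0 0.01 0 0 0 1" --pt "0.072 0 0.009 0 0 0 1" --pt "0.071 0 0.01 0 0 0 1" --pt "0.072 0 0.009 0 0 0 1" --pt "0.042 -0.042 0.029 0 0 0.041 1"

```text
time: 23.08
position: [0.6748, 0.131, 0.2307]
orientation: [[0.059, 0.998, -0.001], [0.998, -0.059, 0.002], [0.002, -0.001, -1.0]]
ft_force: [-0.1, 0.3, -0.3]
width: 0.0854
grip_force: 0.0
```

>>> jog_arm --pt "0.039 -0.044 0.029 0 0 0.041 1" --pt "0.035 -0.047 0.029 0 0 0.04 1" --pt "0.033 -0.049 0.03 0 -0.001 0.041 1" --pt "-0.003 -0.054 0.033 0 0 0 1" --pt "-0.002 -0.054 0.033 0 0 0 1" --pt "-0.003 -0.054 0.034 0 0 0 1" --pt "-0.002 -0.054 0.033 0 0 0 1" --pt "0 0 0 0 0 0 1"

```text
time: 24.08
position: [0.468, 0.2293, 0.0972]
orientation: [[0.25, 0.968, -0.008], [0.968, -0.25, -0.001], [-0.003, -0.007, -1.0]]
ft_force: [-0.2, -0.9, -0.1]
width: 0.0856
grip_force: 0.0
```

Run:
```python
from sw import *
s=arm.get_state();q=s["joints"]; print(np.round(q,2),s["position"]); R1=Dn(az)
c=cam("scene"); cv2.imwrite("pics/a1.png",cv2.resize(c["pixels"][100:260,250:450],None,fx=3.5,fy=3.5))
run(q,[(B,R1),(B+[0,0,.08],R1),([.6,.2,.19],R1),([.676,.1,.235],Dn(8.8))],v=.03)
rows(s["position"],s["orientation"],[(B+[0,0,.03],R1,.03),(B,R1,.015)],1)
```

```text
[-1.46  0.87  1.38  2.01 -0.96  1.17  0.09] [0.4679697  0.22930237 0.09716195]
[0.473 0.227 0.017] n 3 q [-1.38  0.95  1.24  2.05 -1.1   1.04  0.17] err 0.0
[0.473 0.227 0.097] n 3 q [-1.45  0.87  1.38  2.   -0.96  1.16  0.09] err 0.0
[0.6  0.2  0.19] n 6 q [-1.19  0.87  1.37  1.66 -0.87  1.36  0.06] err 0.0
[0.676 0.1   0.235] n 5 q [-0.91  0.81  1.25  1.48 -0.77  1.41  0.52] err 0.0
[[-0.001,0.005,0.042,-0.002,0.001,0.001,1],[-0.001,0.004,0.042,-0.003,0.001,0.001,1],[0,0,0.025,0,0,0,1],[0,0,0.025,0,0,0,1]]
```

View pics/a1.png

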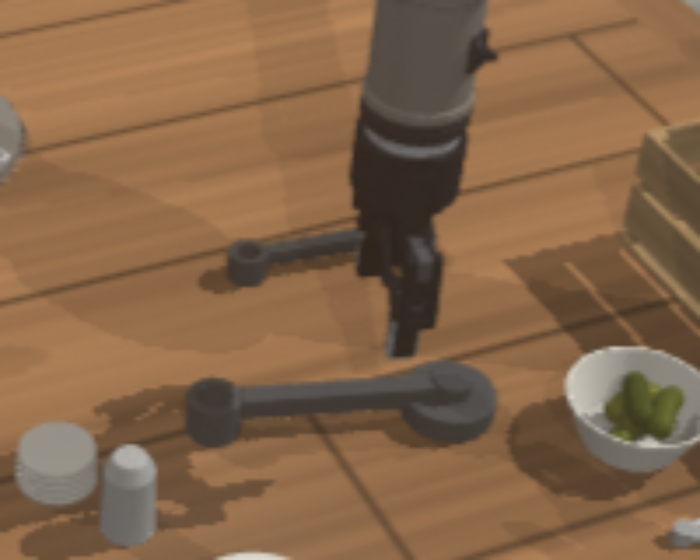

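The hand is over the largest arm's bar (about (400,350) in the crop), short of the head. I descend and grip.

>>> jog_arm --pt "-0.001 0.005 0.042 -0.002 0.001 0.001 1" --pt "-0.001 0.004 0.042 -0.003 0.001 0.001 1" --pt "0 0 0.025 0 0 0 0.8" --pt "0 0 0.025 0 0 0 0.6" --pt "0 0 0 0 0 0 0.5" --newtons 90

```text
time: 24.75
position: [0.4773, 0.2255, 0.0188]
orientation: [[0.255, 0.967, 0.006], [0.967, -0.255, 0.001], [0.002, 0.006, -1.0]]
ft_force: [0.1, -0.9, -0.4]
width: 0.0428
grip_force: 0.0
```

Run:
```python
from sw import *
s=arm.get_state(); print(s["position"],s["orientation"].round(3),s["width"]); R=s["orientation"]; p=s["position"]
for n in("scene","top"):
    W=world(cam(n)).reshape(-1,3); e=W[(np.hypot(W[:,0]-.442,W[:,1]-.110)<.028)&(W[:,2]>.01)&(W[:,2]<.045)]
    hd=W[(np.hypot(W[:,0]-.488,W[:,1]-.284)<.045)&(W[:,2]>.01)&(W[:,2]<.026)]
    bar=W[(np.abs((W-[.442,.11,0])@[.967,-.253,0])<.02)&((W-[.442,.11,0])@u>.03)&((W-[.442,.11,0])@u<.09)&(W[:,2]>.02)&(W[:,2]<.045)]
    bt=bar[bar[:,2]>.03]; print(n,len(bt),"bar lateral (tool y)",np.round(np.median(((bt-p)@R)[:,1]),4),"eye ring",circ(cv2.convexHull((e[:,:2]*1000).astype(np.float32))[:,0]/1000).round(4))
```

```text
[0.47731316 0.2254924  0.01880335] [[ 0.255  0.967  0.006]
 [ 0.967 -0.255  0.001]
 [ 0.002  0.006 -1.   ]] 0.04281693009301614
scene 128 bar lateral (tool y) -0.005 eye ring [0.4411 0.1138 0.0228]
top 117 bar lateral (tool y) -0.0063 eye ring [0.4417 0.1129 0.0226]
```

>>> jog_arm --pt "0.003 -0.009 0 0 0 0 0.45" --pt "0 0 0 0 0 0 0" --pt "0 0 0 0 0 0 0" --pt "0 0 0 0 0 0 0" --pt "0 0 0 0 0 0 0" --newtons 100

```text
time: 25.48
position: [0.4722, 0.2295, 0.02]
orientation: [[0.255, 0.967, 0.006], [0.967, -0.255, 0.003], [0.004, 0.005, -1.0]]
ft_force: [-2.9, 0.0, 5.7]
width: 0.016
grip_force: 98.2
```

Run:
```python
from sw import *
s=arm.get_state();p,R=s["position"],s["orientation"]; print(np.round(s["joints"],2),p,s["width"],s["grip_force"],s["ft_force"])
Rl=R@Ro.from_rotvec([0,0,0]).as_matrix()
w=[(p+[0,0,.01],R,.01),(p+[0,0,.08],R,.035)]
rows(p,R,w,0)
```

```text
[-1.39  0.95  1.24  2.05 -1.1   1.04  0.16] [0.47215304 0.22948128 0.02001628] 0.016040542884931112 98.22688221931458 [-2.87109978  0.00797452  5.70284196]
[[0,0,-0.017,0,0,0,0],[0,0,-0.058,0,0,0,0],[0.001,0.001,-0.058,0,0,0,0]]
```

>>> jog_arm --pt "0 0 -0.017 0 0 0 0" --pt "0 0 -0.05 0 0 0 0" --pt "0 0 -0.05 0 0 0 0" --pt "0 0 0 0 0 0 0" --pt "0 0 0 0 0 0 0"

```text
time: 26.1
position: [0.471, 0.2287, 0.0882]
orientation: [[0.255, 0.967, 0.005], [0.967, -0.255, 0.001], [0.002, 0.004, -1.0]]
ft_force: [-0.7, -0.3, -8.3]
width: 0.0165
grip_force: 99.1
```

```bash
cat > lift.py <<'E'
from sw import *
s=arm.get_state();p,R=s["position"],s["orientation"]; print(np.round(s["joints"],2),p,s["width"],s["grip_force"],"ft",s["ft_force"].round(1),"moment",s["moment"].round(2),"in tool",(R.T@s["moment"]).round(3))
print(R.round(4).tolist())
# measure arm in tool frame: x along bar (to the head), z down
E=[]
for n in("scene","top"):
    W=world(cam(n)).reshape(-1,3); Q=(W-p)@R
    near=(np.abs(Q[:,1])<.05)&(Q[:,2]>-.03)&(Q[:,2]<.04)
    eye=Q[near&(Q[:,0]<-.09)&(Q[:,0]>-.15)&(np.abs(Q[:,1])<.035)]; bar=Q[near&(Q[:,0]>-.09)&(Q[:,0]<-.03)&(np.abs(Q[:,1])<.03)]
    hd=Q[near&(Q[:,0]>.02)&(Q[:,0]<.11)]
    top=lambda a:a[a[:,2]<np.percentile(a[:,2],30)+.006]
    eh=cv2.convexHull((top(eye)[:,:2]*1000).astype(np.float32))[:,0]/1000
    print(n,len(eye),len(bar),len(hd),"eye c",circ(eh).round(4),"r21:",circ(eh,.021)[:2].round(4),"eye top z",np.percentile(eye[:,2],[5,20,40]).round(4),"xmin",np.percentile(eye[:,0],[0,1]).round(4))
    b=top(bar); print("  bar top: z slope",np.polyfit(b[:,0],b[:,2],1).round(4),"y slope",np.polyfit(b[:,0],b[:,1],1).round(4))
    if len(hd): print("  head",np.percentile(hd[:,2],[2,10,50]).round(4),"xmax",np.percentile(hd[:,0],[99,100]).round(4),"y",np.percentile(hd[:,1],[1,99]).round(4))
E
python3 lift.py
```

```text
[-1.45  0.88  1.36  2.01 -0.98  1.14  0.09] [0.47098868 0.22872451 0.08820889] 0.016511055792724633 99.05284523963928 ft [-0.7 -0.3 -8.3] moment [ 0.05  0.05 -0.03] in tool [0.063 0.031 0.035]
[[0.2551, 0.9669, 0.0047], [0.9669, -0.2551, 0.0009], [0.002, 0.0044, -1.0]]
scene 343 224 525 eye c [-0.1169  0.0009  0.0257] r21: [-0.1141 -0.0004] eye top z [-0.0176 -0.0154 -0.0113] xmin [-0.1439 -0.1427]
  bar top: z slope [-0.0026 -0.0145] y slope [0.0075 0.0019]
  head [-0.019  -0.0162 -0.003 ] xmax [0.0898 0.0917] y [-0.0346  0.0353]
top 167 139 0 eye c [-0.117  -0.0002  0.0247] r21: [-0.1207 -0.0002] eye top z [-0.0176 -0.0157 -0.0142] xmin [-0.1443 -0.1436]
  bar top: z slope [ 0.0088 -0.0135] y slope [-0.0049  0.0003]
```

Run:
```python
from sw import *
s=arm.get_state();p,R=s["position"],s["orientation"]; R1=Dn(az); Rf=Dn(8.8)
w=[([.59,.205,.19],R1,.035),([.67,.1,.24],Rf,.035),([.676,-.0222,.236],Rf,.035)]
run(s["joints"],w,v=.035); rows(p,R,w,0,amax=6)
```

```text
[0.59  0.205 0.19 ] n 5 q [-1.22  0.86  1.38  1.68 -0.87  1.35  0.06] err 0.0
[0.67 0.1  0.24] n 5 q [-0.92  0.79  1.25  1.49 -0.76  1.41  0.52] err 0.0
[ 0.676 -0.022  0.236] n 4 q [-0.74  0.78  1.23  1.5  -0.74  1.39  0.69] err 0.0
[[0.003,0.04,-0.034,0.001,0,0,0],[0.002,0.041,-0.034,0,0,0,0],[0.003,0.04,-0.034,0.001,0,0,0],[0.002,0.041,-0.034,0,0,-0.001,0],[0.003,0.04,-0.033,0.001,-0.001,0,0],[-0.027,0.035,-0.017,0,0,-0.052,0],[-0.03,0.032,-0.017,0,0,-0.052,0],[-0.032,0.03,-0.017,0,0,-0.052,0],[-0.035,0.027,-0.016,0,0,-0.053,0],[-0.037,0.024,-0.017,0,0,-0.052,0],[-0.051,-0.005,0.002,0,0,0,0],[-0.051,-0.005,0.002,0,0,0,0]]
[[-0.05,-0.006,0.001,0,0,0,0],[-0.051,-0.005,0.002,0,0,0,0]]
```

>>> jog_arm --pt "0.003 0.04 -0.034 0.001 0 0 0" --pt "0.002 0.041 -0.034 0 0 0 0" --pt "0.003 0.04 -0.034 0.001 0 0 0" --pt "0.002 0.041 -0.034 0 0 -0.001 0" --pt "0.003 0.04 -0.033 0.001 -0.001 0 0" --pt "-0.027 0.035 -0.017 0 0 -0.052 0" --pt "-0.03 0.032 -0.017 0 0 -0.052 0" --pt "-0.032 0.03 -0.017 0 0 -0.052 0" --pt "-0.035 0.027 -0.016 0 0 -0.053 0" --pt "-0.037 0.024 -0.017 0 0 -0.052 0" --pt "-0.051 -0.005 0.002 0 0 0 0" --pt "-0.051 -0.005 0.002 0 0 0 0"

```text
time: 27.7
position: [0.6736, 0.0376, 0.2375]
orientation: [[-0.152, 0.988, -0.001], [0.988, 0.152, 0.001], [0.001, -0.001, -1.0]]
ft_force: [0.7, -0.2, -8.1]
width: 0.0161
grip_force: 99.2
```

>>> jog_arm --pt "-0.05 -0.006 0.001 0 0 0 0" --pt "-0.051 -0.005 0.002 0 0 0 0" --pt "0 0 0 0 0 0 0" --pt "0 0 0 0 0 0 0"

```text
time: 28.2
position: [0.6765, -0.0218, 0.2361]
orientation: [[-0.152, 0.988, -0.0], [0.988, 0.152, 0.002], [0.002, 0.0, -1.0]]
ft_force: [0.5, 0.7, -8.3]
width: 0.0162
grip_force: 99.1
```

```bash
python3 lift.py
python3 - <<'E'
from sw import *
c=cam("scene"); t=cam("top")
cv2.imwrite("pics/f1.png",np.hstack([cv2.resize(c["pixels"][170:340,200:400],(400,340)),cv2.resize(t["pixels"][100:185,235:335],(400,340))]))
E
```

```text
[-0.73  0.77  1.22  1.49 -0.73  1.39  0.68] [ 0.67647606 -0.02177739  0.2361212 ] 0.01617903271306174 99.12318348884583 ft [ 0.5  0.7 -8.3] moment [ 0.08 -0.02 -0.04] in tool [-0.035  0.076  0.041]
[[-0.1523, 0.9883, -0.0001], [0.9883, 0.1523, 0.0022], [0.0022, 0.0003, -1.0]]
scene 615 371 625 eye c [-0.1165 -0.0014  0.0242] r21: [-0.1196 -0.0008] eye top z [-0.0163 -0.0149 -0.0122] xmin [-0.1426 -0.1422]
  bar top: z slope [-0.    -0.014] y slope [0.0074 0.0015]
  head [-0.0178 -0.0149 -0.002 ] xmax [0.0914 0.0932] y [-0.0296  0.0344]
top 247 197 0 eye c [-1.177e-01  1.000e-04  2.250e-02] r21: [-0.1196  0.    ] eye top z [-0.0178 -0.0159 -0.0139] xmin [-0.1407 -0.1397]
  bar top: z slope [-0.0024 -0.0144] y slope [-0.0298 -0.0026]
```

View pics/f1.png

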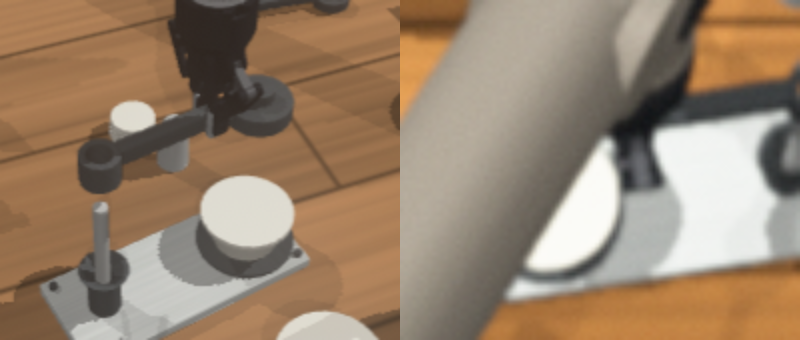

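```bash
cat > eye.py <<'E'
from sw import *
s=arm.get_state();p,R=s["position"],s["orientation"]; print(p.round(4))
ref={"scene":np.array([.6935,-.1420]),"top":np.array([.6948,-.1430])}
for n in("scene","top"):
    W=world(cam(n)).reshape(-1,3); Q=(W-p)@R
    e=Q[(Q[:,0]<-.09)&(Q[:,0]>-.15)&(np.abs(Q[:,1])<.03)&(Q[:,2]<-.008)&(Q[:,2]>-.025)]
    h=cv2.convexHull((e[:,:2]*1000).astype(np.float32))[:,0]/1000; c=np.array([-.121,0])
    for _ in range(5):
        k=h[h[:,0]<c[0]+.010]; r=circ(k); r2=circ(k,.021); c=r2[:2]
    # post top seen in this picture
    t=W[(np.hypot(W[:,0]-.6943,W[:,1]+.1425)<.02)&(W[:,2]>.167)&(W[:,2]<.184)]
    print(n,len(k),"free",r.round(4),"r21",r2[:2].round(4),"world",(p+R@[c[0],c[1],0])[:2].round(4),"minus post",((p+R@[c[0],c[1],0])[:2]-ref[n]).round(4),"post pts",len(t),t.mean(0).round(4) if len(t) else "")
E
python3 eye.py
```

```text
[ 0.677  -0.0209  0.2371]
scene 16 free [-0.1212 -0.0006  0.0211] r21 [-0.1213 -0.0006] world [ 0.6952 -0.1409] minus post [0.0017 0.0011] post pts 61 [ 0.6959 -0.1427  0.1748]
top 12 free [-0.1226 -0.001   0.0206] r21 [-0.1222 -0.0011] world [ 0.6948 -0.1418] minus post [0.     0.0012] post pts 4 [ 0.6881 -0.1422  0.1711]
```

>>> jog_arm --pt "-0.002 -0.001 0.014 0 0 0 0" --pt "0 0 0.014 0 0 0 0" --pt "0 0 0.014 0 0 0 0" --pt "0 0 0.013 0 0 0 0" --pt "0 0 0 0 0 0 0" --pt "0 0 0 0 0 0 0"

```text
time: 29.25
position: [0.6768, -0.0237, 0.205]
orientation: [[-0.153, 0.988, 0.003], [0.988, 0.153, 0.001], [0.0, 0.003, -1.0]]
ft_force: [-0.2, -0.4, -7.7]
width: 0.0163
grip_force: 99.1
```

```bash
python3 eye.py; python3 lift.py
python3 - <<'E'
from sw import *
c=cam("scene"); W=world(c)
cv2.imwrite("pics/f2.png",cv2.resize(c["pixels"][215:335,205:355],(750,600)))
# eye side: lowest visible points of the ring (outer side), and post just below
P=W.reshape(-1,3); k=(np.hypot(P[:,0]-.694,P[:,1]+.1425)<.026)&(P[:,2]>.1)
r=np.hypot(P[k,0]-.694,P[k,1]+.1425); z=P[k,2]
print("ring low z",np.percentile(z[r>.014],[0,1,3,10]).round(4),"post hi",np.percentile(z[(r<.011)&(z<.182)],[90,99]).round(4))
E
```

```text
[ 0.6768 -0.0237  0.205 ]
scene 14 free [-0.1214 -0.0006  0.0212] r21 [-0.1217 -0.0006] world [ 0.6948 -0.144 ] minus post [ 0.0013 -0.002 ] post pts 12 [ 0.7001 -0.1443  0.1695]
top 13 free [-0.1222 -0.0012  0.0203] r21 [-0.1214 -0.0013] world [ 0.6941 -0.1439] minus post [-0.0007 -0.0009] post pts 10 [ 0.6988 -0.1452  0.176 ]
[-0.73  0.8   1.2   1.53 -0.76  1.34  0.7 ] [ 0.6768576  -0.02380799  0.20531807] 0.01631191735637311 99.12639856338501 ft [-0.1  0.6 -7.6] moment [ 0.01 -0.02  0.02] in tool [-0.016  0.006 -0.017]
[[-0.1527, 0.9883, 0.0032], [0.9883, 0.1527, 0.0007], [0.0002, 0.0032, -1.0]]
scene 606 357 610 eye c [-0.1162  0.      0.0249] r21: [-0.1173  0.0002] eye top z [-0.0164 -0.0147 -0.0113] xmin [-0.1429 -0.1421]
  bar top: z slope [ 0.0006 -0.0141] y slope [-0.0007  0.0011]
  head [-0.0181 -0.0155 -0.0021] xmax [0.0914 0.0927] y [-0.0299  0.0344]
top 248 180 2 eye c [-0.1161 -0.0011  0.0242] r21: [-0.1182 -0.0008] eye top z [-0.0176 -0.0154 -0.0135] xmin [-0.1429 -0.1419]
  bar top: z slope [ 0.0168 -0.0127] y slope [-0.0143 -0.0022]
  head [0.0097 0.0101 0.0119] xmax [0.033  0.0331] y [-0.0273 -0.0193]
ring low z [0.1855 0.1881 0.1902 0.1933] post hi [0.1628 0.1692]
```

View pics/f2.png

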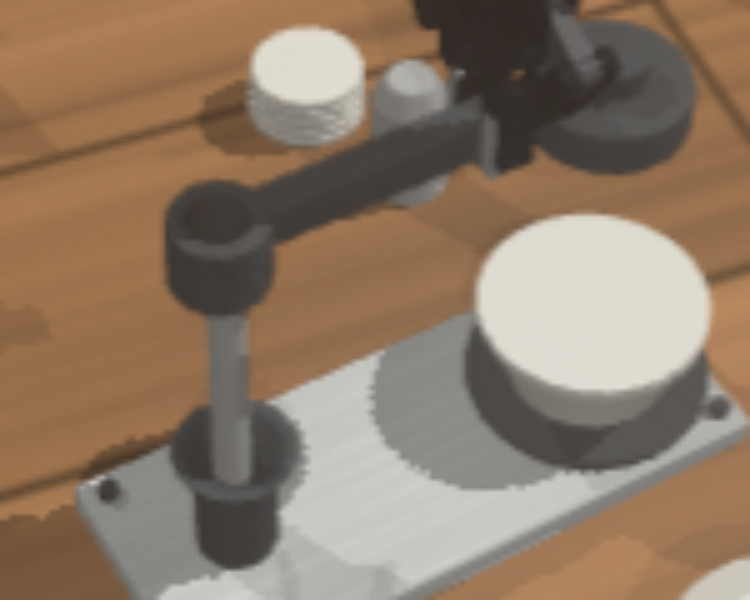

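>>> jog_arm --pt "0.002 0 0.004 0 0 0 0" --pt "0 0 0 0 0 0 0" --pt "0 0 0 0 0 0 0" --pt "0 0 0 0 0 0 0"

```text
time: 30.0
position: [0.6765, -0.0225, 0.2025]
orientation: [[-0.153, 0.988, 0.002], [0.988, 0.153, 0.001], [0.0, 0.003, -1.0]]
ft_force: [0.8, -0.1, -7.2]
width: 0.0163
grip_force: 99.1
```

```bash
python3 eye.py; python3 -c "
from sw import *
s=arm.get_state();print(s['position'].round(4),s['ft_force'].round(1),np.abs(s['joint_velocities']).max())"
```

```text
[ 0.6765 -0.0225  0.2025]
scene 13 free [-0.1217  0.0003  0.0208] r21 [-0.1215  0.0003] world [ 0.6953 -0.1425] minus post [ 0.0018 -0.0005] post pts 5 [ 0.6975 -0.1415  0.1775]
top 12 free [-0.1224 -0.0004  0.0202] r21 [-0.1216 -0.0004] world [ 0.6946 -0.1427] minus post [-0.0002  0.0003] post pts 16 [ 0.698  -0.1435  0.1757]
[ 0.6764 -0.0225  0.2024] [-0. -0. -8.] 0.0025926209783455586
```

Centred within about 1 mm, with a gap of about 7 mm, level and still. I hand it in.

```bash
python3 -c "
from bench import arm
print(arm.job_done())"
```

```text
the job is handed in; nothing more can be done
None
```

The job is handed in at about 30 s: the post stands upright on the socket floor, and the largest swing arm is held level and still about 7 mm above it, its eye within about 1 mm of the post's axis and its press head over the bowl; no verdict came back.

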